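# Book the garnish tins into the drinks trolley's drawer

### The job

Stand every garnish tin and the open jar together on the reader's mat, each upright and wholly on the mat with its brown paper label squarely facing the reader's dark window, so that they are all read at once. Then stand them all in the open drawer, set the loose lid on the jar so that it sits seated and level, and slide the drawer fully shut. Leave the two glass tumblers and the jigger where they are.

Things in the scene. Friction and masses are not known exactly. Their poses are not given: they have to be found in the camera images.
- tin0: Sealed round steel tin, 54 mm across, 58 mm tall, 150 to 310 g, upright at the start. Origin: centre of its underside, z up. Flat brown paper label, 26 mm wide, on the side its own +x points to; a brown paper seal strip 9 mm wide runs from the label over the edge to the middle of the top, so it shows from above where the label is. May be absent; at least one of the two tins is there.
- tin1: A second sealed tin, the same as tin0. May be absent.
- tin0_label (a point): Middle of tin0's label: 28 mm out along its own +x, 30 mm above its underside.
- tin1_label (a point): Middle of tin1's label: 28 mm out along its own +x, 30 mm above its underside.
- jar: Open round steel jar, lid off, 54 mm across, 48 mm inside, 55 mm tall, wall 3 mm, 200 g, upright. Origin: centre of its underside, z up; rim at 55 mm. Brown paper label, 26 mm wide, on the side its own +x points to; a brown paper tab 12 mm wide stands out 8 mm on that side, 10 mm below the rim (label and tab do not hinder fingers). Always present.
- jar_label (a point): Middle of the jar's label: 28 mm out along its own +x, 30 mm above its underside.
- lid: The jar's loose lid, knob up on the trolley, 60 g: steel disc 60 mm across and 4 mm thick, under it a tapered plug 42 mm across and 6 mm deep that goes inside the jar's rim, on it a dark wooden knob 16 mm across. Origin: centre of the plug's underside, z up; disc from 6 to 10 mm, knob from 10 to 28 mm. Seated, its origin is 49 mm above the jar's origin.
- reader: Stock reader, fixed, yaw varies: black rubber mat 100 mm (x) by 290 mm (y), 3 mm thick, and along its far, +x edge a grey block 290 mm wide, 45 mm deep, 50 mm tall, whose near face is 62 mm from the origin. Origin: under the mat's centre, at table height; +x points from mat to block, so labels must point along its +x.
- reader_window (a point): Middle of the reader's dark window on the block's face towards the mat, 62 mm along the reader's +x, 28 mm above the trolley's top. The window is 250 mm wide along y.
- unit: Low dark wooden drawer unit, fixed to the trolley, yaw varies: 220 mm deep (x), 320 mm wide (y), 115 mm tall, open to its -x side, where the drawer comes out. Origin: centre of its underside.
- drawer (a joint): How far the drawer is pulled out of the unit along the unit's -x, in m: 0 is fully shut, 0.17 its stop; it stands open at the start. Slides with about 1 to 2 N.
- drawer_in (a point): Centre of the drawer's inner floor (moves with the drawer, axes as the unit's), 15 mm above the trolley's top. Inside 185 mm (x) by 286 mm (y); side walls rise 40 mm above the floor. Front panel 12 mm thick, rising 89 mm above the floor, its outer face 110 mm along -x from here. The unit's front edge is (joint - 98 mm) along +x from here. Headroom in the unit above the floor 92 mm.
- drawer_handle (a point): Middle of the drawer's bar handle, a horizontal brass bar 120 mm long along y, standing 35 mm off the front panel, 78 mm above the trolley's top.
- tumbler: Clear glass tumbler, thick-walled, 78 mm across, 85 mm tall; origin at the centre of its underside. To be left alone.
- tumbler2: A second clear glass tumbler, the same. To be left alone.
- jigger: Chrome jigger, hourglass shape, 44 mm across, 80 mm tall; origin at the centre of its underside. To be left alone.
Mind the look-alikes: they are no part of the job. What is shaped like the lid but blue or green is not meant. Leave any orange look-alike of the tin0 alone.

How it is judged (in metres and radians):
On the way:
1. Every tin present and the jar stand on the reader's mat at the same time, let go, upright, wholly on the mat, each label facing the window (x of jar in the frame of reader between -0.022 and 0.022 m and y of jar in the frame of reader between -0.135 and 0.135 m and z of each of jar, tin0, tin1 in the frame of reader below 0.008 m and angle between each of jar, tin0, tin1's own z axis and vertical below 0.1 rad and angle between the x axis of each of jar, tin0, tin1 and the x axis of reader, either way round below 0.25 rad and x of each of jar_label, tin0_label, tin1_label in the frame of reader above 0.001 m and linear speed of each of jar, tin0, tin1 below 0.02 m/s and contact force between the fingers and jar below 0.3 N and x of tin0 in the frame of reader between -0.022 and 0.022 m and y of tin0 in the frame of reader between -0.135 and 0.135 m and contact force between the fingers and tin0 below 0.3 N and x of tin1 in the frame of reader between -0.022 and 0.022 m and y of tin1 in the frame of reader between -0.135 and 0.135 m and contact force between the fingers and tin1 below 0.3 N), for 0.3 s.
At the end, for the whole second after the job is handed in: Every tin present and the jar stand upright (within 0.1 rad) and at rest on the drawer's floor, the lid is seated on the jar (its centre within 6 mm of the jar's axis, its height within 4 mm of seated, tilt under 0.07 rad), and the drawer is shut to within 6 mm (x of jar in the frame of drawer_in between -0.08 and 0.08 m and y of jar in the frame of drawer_in between -0.13 and 0.13 m and z of jar in the frame of drawer_in between -0.005 and 0.008 m and angle between each of jar, tin0, tin1's own z axis and vertical below 0.1 rad and linear speed of each of jar, tin0, tin1, lid below 0.02 m/s and x of tin0 in the frame of drawer_in between -0.08 and 0.08 m and y of tin0 in the frame of drawer_in between -0.13 and 0.13 m and z of tin0 in the frame of drawer_in between -0.005 and 0.008 m and x of tin1 in the frame of drawer_in between -0.08 and 0.08 m and y of tin1 in the frame of drawer_in between -0.13 and 0.13 m and z of tin1 in the frame of drawer_in between -0.005 and 0.008 m and horizontal distance between lid and jar below 0.006 m and z of lid in the frame of jar between 0.045 and 0.052 m and angle between lid's own z axis and vertical below 0.07 rad and value of joint drawer below 0.006 m); the robot touches nothing.
It fails at once if the tumbler is moved more than 30 mm or knocked over (distance of tumbler from where it was at the start of the episode above 0.03 m or angle between tumbler's own z axis and vertical above 0.4 rad).
It fails at once if the tumbler2 is moved more than 30 mm or knocked over (distance of tumbler2 from where it was at the start of the episode above 0.03 m or angle between tumbler2's own z axis and vertical above 0.4 rad).
It fails at once if the jigger is moved more than 30 mm or knocked over (distance of jigger from where it was at the start of the episode above 0.03 m or angle between jigger's own z axis and vertical above 0.4 rad).
Of tin0, tin1 only 1 to 2 are there at a start; the rules pass over those that are not, and their reading is None.
At some moment in a run one of tin0, tin1 may be knocked a few centimetres aside while the robot is not near it.
It also fails if it takes over 210 s, if anything falls off the work surface, if the arm or the gripper's body presses on something with over 40 N, if the wrist force passes 120 N, or if a joint passes its speed limit or range.

### The arm

A 7-joint arm with a two-finger parallel gripper is mounted at the origin on the work surface. World frame = base frame: x ahead of the robot, y to its left, z up, the work surface at z = 0. Lengths are in mm, angles in rad, forces in N, time in s.
With the tool pointing down it reaches from about 425 to 875 mm from the base axis. Payload 4.7 kg.
Tool frame: the origin (TCP) lies between the finger pads; the fingertips stand 17 mm ahead of it and the grasp point (between the pads) lies 2 mm behind it; z points along the fingers, y is the line along which they close (so a half turn about z gives the same grasp; the last joint's range is limited). The gripper opens to 87 mm and grips with 3 to 60 N. Pads are 19 mm wide; open, the fingers measure 117 mm over their backs; the gripper's body (75 mm by 190 mm) begins 51 mm behind the grasp point.
Start: joints at [1.263, 0.321, -0.07, 1.45, 0.023, 1.371, -0.057], TCP at [205.559, -616.66, 239.587] pointing down, gripper open.
Joint ranges: [-2.86, 2.86], [-0.3, 2.09], [-1.38, 1.24], [0.06, 2.45], [-1.56, 4.7], [0.09, 2.05], [-2.69, 2.69]. Speed limits (rad/s): [2.57, 2.57, 3.14, 3.14, 3.14, 3.14, 3.14].

### API

Orientations are given as a unit quaternion [x, y, z, w].
In Python, from plant import sense, grab_frame, manip gives the robot as it stands.
- The arm moves only by the tool play_rows, never from a script. Its argument "rows" is a list of rows, each an object with "fingers": the opening, from 0 (shut) to 1 (fully open); "translation": the shift along the tool's x, y, z in mm, a list of three; "turn": the turn about the tool's z in degrees. In form: [{"fingers": fingers, "translation": [x, y, z], "turn": turn}, ...]. A call has 1 to 5 rows; each row shifts and turns the commanded pose from where the row before left it, along the tool's axes as they then stand; what a row does not reach is not made up. A row lasts 1/8 s, in which the tool goes at most 62.5 mm and 10.7 degrees, less where a joint would pass 70% of its speed; a pose out of reach is approached as far as the arm can. A call is refused whole if a number of a shift passes 62.5 or a number of a turn 10.7, either way. A call with a gripper value outside its range is refused whole. The fingers move at their own pace and stop on an object; "grip_force" is the grip in N (left out, the last holds). Time passes only in rows, so rows that do not move let the fingers close. It gives the time, the measured TCP pose, the force, the opening and the grip force at its end, in the units of the state.
- sense(): the state, without advancing time (a new reading comes with each control period).
- grab_frame(name): name is "side" or "top" or "wrist"; returns a dict with "image" (420x560x3 uint8, red, green, blue), "K" (3x3 intrinsics, pixels), "k1" (the pictures are not rectified: a ray, as slopes to the right and down, at radius r is drawn at 1 + k1 r^2 times it, then the intrinsics apply), "rvec" (rotation vector, rad) and "tvec" (3), from world to camera coordinates, as OpenCV has them; the wrist camera has in their place "hand_eye" (4x4, takes a point from camera to tool coordinates, whose origin is the TCP and whose axes are the flange's). Camera axes: x right, y down, z forward; pixel columns grow to the right and rows downward; lengths in mm; the calibration is good to about 2 mm. A picture is of the moment at which its call begins: read the wrist's pose just before it. There is no depth.
- manip.hand_in(): hands the job in; it is judged then, once.
The state is a dict: "time_s": time; "q": joint angles; "dq": joint speeds; "tau": joint torques, N m; "position": TCP position; "tool_rot": TCP orientation; "force": force on the tool from outside, world axes, zero at the start; "moment": the same for the moment, N m; "finger_gap": finger opening in mm; "grasp_force": force on a finger pad.
Only numpy, scipy, OpenCV 4.12 (cv2) and the standard library are available. Lean on these libraries where they do the work, as an engineer would, in place of code of your own. Each camera call takes 0.05 s, during which the arm holds its last target. There are 200 camera calls.

## Working session

There is one attempt and no reset: what is moved stays moved. The work goes in short steps, Python scripts to look and compute and a tool call to move; the robot and the scene stay as the last step left them, time stands still between calls to the robot, and variables do not carry over. Pictures are saved under pics/ and viewed, at most 14 in all, crops included, and the job is handed in when it is done.

Besides the shell and the picture viewer there is one more tool, called as name(argument=value, ...), one argument or row to a line, values as JSON. play_rows: Moves the arm, as the interface text tells. Its arguments: {"type":"object","properties":{"rows":{"type":"array","items":{"type":"object","properties":{"fingers":{"type":"number"},"translation":{"type":"array","items":{"type":"number"}},"turn":{"type":"number"}}}},"grip_force":{"type":"number"}},"required":["rows"]}

```bash
mkdir -p pics; ls; cat > h.py <<'E'
import numpy as np, cv2
from plant import sense, grab_frame, manip
from scipy.spatial.transform import Rotation as R
def save(n,im): cv2.imwrite(f'pics/{n}.png',im[:,:,::-1])
def undist(f,uv):
    K=np.array(f['K']); p=(np.array(uv,float)-K[:2,2])/[K[0,0],K[1,1]]
    q=p.copy()
    for _ in range(20): q=p/(1+f['k1']*(q**2).sum(-1,keepdims=True))
    return q
def pose(f,s=None):  # cam->world R,t
    if 'rvec' in f:
        Rm=cv2.Rodrigues(np.array(f['rvec'],float))[0]; return Rm.T,-Rm.T@np.array(f['tvec']).ravel()
    H=np.array(f['hand_eye']); Rt=R.from_quat(s['tool_rot']).as_matrix()
    return Rt@H[:3,:3], Rt@H[:3,3]+np.array(s['position'])
def toz(f,uv,z,s=None):
    Rm,t=pose(f,s); q=undist(f,np.atleast_2d(uv)); d=np.c_[q,np.ones(len(q))]@Rm.T
    return t+d*((z-t[2])/d[:,2])[:,None]
def proj(f,P,s=None):
    Rm,t=pose(f,s); c=(np.atleast_2d(P)-t)@Rm; q=c[:,:2]/c[:,2:]
    q=q*(1+f['k1']*(q**2).sum(-1,keepdims=True)); K=np.array(f['K']); return q*[K[0,0],K[1,1]]+K[:2,2]
E
python3 - <<'E'
from h import *
s=sense(); print({k:np.round(v,3).tolist() for k,v in s.items()})
print(R.from_quat(s['tool_rot']).as_matrix().round(3))
for n in ['top','side','wrist']:
    f=grab_frame(n); save(n+'0',f['image']); print(n,f['K'],f['k1'],pose(f,s)[1])
E
```

```text
pics
{'time_s': 0.0, 'q': [1.263, 0.322, -0.07, 1.452, 0.023, 1.371, -0.057], 'dq': [0.0, -0.001, 0.0, 0.001, 0.0, 0.001, -0.0], 'tau': [-0.0, -49.129, -0.404, -31.253, -0.064, 0.044, 0.0], 'position': [205.377, -616.164, 238.466], 'tool_rot': [0.987, 0.16, -0.0, -0.001], 'force': [-0.128, 0.499, 0.78], 'moment': [0.032, -0.02, -0.012], 'grasp_force': 0.0, 'finger_gap': 86.904}
[[ 0.949  0.316 -0.001]
 [ 0.316 -0.949  0.002]
 [-0.    -0.002 -1.   ]]
top [[414.98819055   0.         282.31194992]
 [  0.         414.98819055 205.97191635]
 [  0.           0.           1.        ]] -0.10648841586835515 [ 439.4576483    39.23391876 1200.76693816]
side [[386.86873917   0.         282.88008696]
 [  0.         386.86873917 214.59049528]
 [  0.           0.           1.        ]] -0.10930952189976038 [ 236.55013899 -440.2919557   768.4783773 ]
wrist [[364.51970421   0.         277.30996406]
 [  0.         364.51970421 207.13811037]
 [  0.           0.           1.        ]] -0.09716041746913254 [ 281.2007638  -591.49500628  384.24782315]
```

View pics/top0.png

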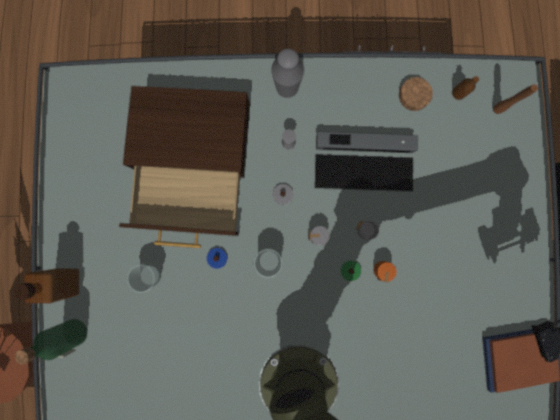

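View pics/side0.png

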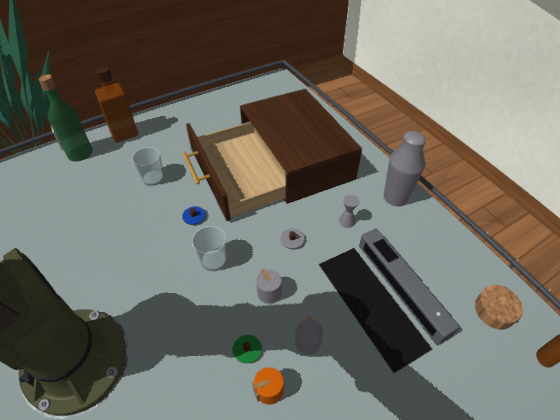

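The top view shows a tin at (319,234), the jar in shadow at (368,230), the grey lid at (283,193), the jigger at (289,138) and tumblers at (143,278) and (268,262). The mat is near (364,172) and the drawer near (187,190). The look-alikes are the blue lid (217,258), the green lid (351,270) and the orange tin (386,271). The grey lid and the steel tin fit the description by colour. I'll enlarge to confirm.

```bash
python3 - <<'E'
from h import *
f=grab_frame('top'); g=grab_frame('side')
def cr(f,x0,y0,x1,y1,k):
    im=f['image'][y0:y1,x0:x1].astype(float); im=255*(im/255)**0.55
    return cv2.resize(im.astype(np.uint8),None,fx=k,fy=k,interpolation=cv2.INTER_CUBIC)
a=cr(f,255,150,415,290,4)[:, :]
save('topc',a); save('sidec',cr(g,220,220,360,360,4))
for nm,uv,z in [('tin',(319,234),58),('jar',(368,230),55),('lid',(283,193),10),('tum',(268,262),40),('tum1',(143,278),40),('matc',(364,172),3),('drawer',(187,190),15)]: print(nm,toz(f,uv,z).round(0))
E
```

```text
tin [[430. -61.  58.]]
jar [[ 438. -198.   55.]]
lid [[549.  36.  10.]]
tum [[354.  81.  40.]]
tum1 [[313. 435.  40.]]
matc [[ 607. -202.    3.]]
drawer [[562. 313.  15.]]
```

View pics/topc.png

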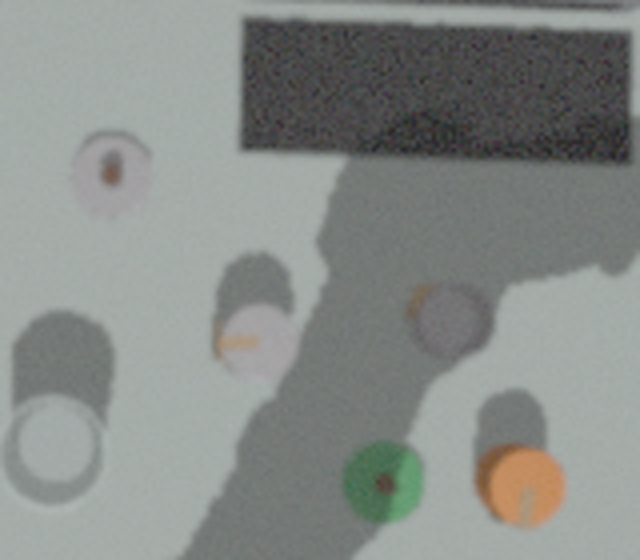

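View pics/sidec.png

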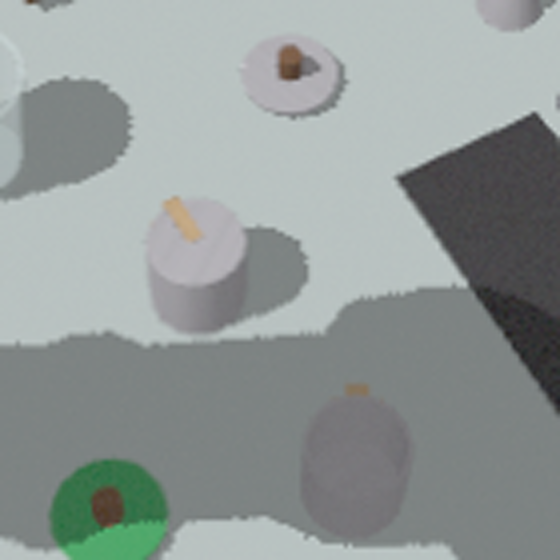

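The crops confirm one steel tin, with its strip pointing left (world +y), and the open jar in shadow with its tab to the upper left. The grey lid has a brown knob. No second steel tin is visible. I'll move the wrist camera over for a precise look.

play_rows(
  rows=[
    {"fingers": 1,"translation": [41,-37,-9],"turn": 0},
    {"fingers": 1,"translation": [41,-37,-9],"turn": 0},
    {"fingers": 1,"translation": [41,-37,-9],"turn": 0},
    {"fingers": 1,"translation": [41,-37,-9],"turn": 0},
    {"fingers": 1,"translation": [41,-37,-9],"turn": 0},
  ],
)

```text
time_s: 0.88
position: [342.2, -374.6, 284.9]
tool_rot: [0.987, 0.16, 0.0, 0.0]
force: [0.3, -0.8, 0.7]
finger_gap: 87.2
grasp_force: 0.0
```

play_rows(
  rows=[
    {"fingers": 1,"translation": [41,-37,-9],"turn": 0},
    {"fingers": 1,"translation": [41,-37,-9],"turn": 0},
    {"fingers": 1,"translation": [41,-37,-9],"turn": 0},
    {"fingers": 1,"translation": [41,-37,-9],"turn": 0},
    {"fingers": 1,"translation": [41,-37,-9],"turn": 0},
  ],
)

```text
time_s: 1.5
position: [478.1, -134.3, 330.0]
tool_rot: [0.987, 0.16, 0.0, 0.0]
force: [1.4, 0.2, 0.5]
finger_gap: 87.0
grasp_force: 0.0
```

play_rows(
  rows=[
    {"fingers": 1,"translation": [0,0,0],"turn": 0},
    {"fingers": 1,"translation": [0,0,0],"turn": 0},
  ],
)

```text
time_s: 1.75
position: [477.2, -136.5, 329.4]
tool_rot: [0.987, 0.16, -0.0, 0.0]
force: [-0.1, -0.5, 1.1]
finger_gap: 86.6
grasp_force: 0.0
```

```bash
python3 - <<'E'
from h import *
s=sense(); print(s['time_s'],np.round(s['q'],2),np.round(s['position'],1))
f=grab_frame('wrist'); im=f['image']; np.save('w1.npy',im)
save('w1',cv2.resize((255*(im/255.)**0.55).astype(np.uint8),(800,600),interpolation=cv2.INTER_CUBIC))
E
```

```text
1.75 [ 0.77 -0.02 -0.53  1.66 -0.01  1.5  -1.01] [ 477.2 -136.5  329.4]
```

View pics/w1.png

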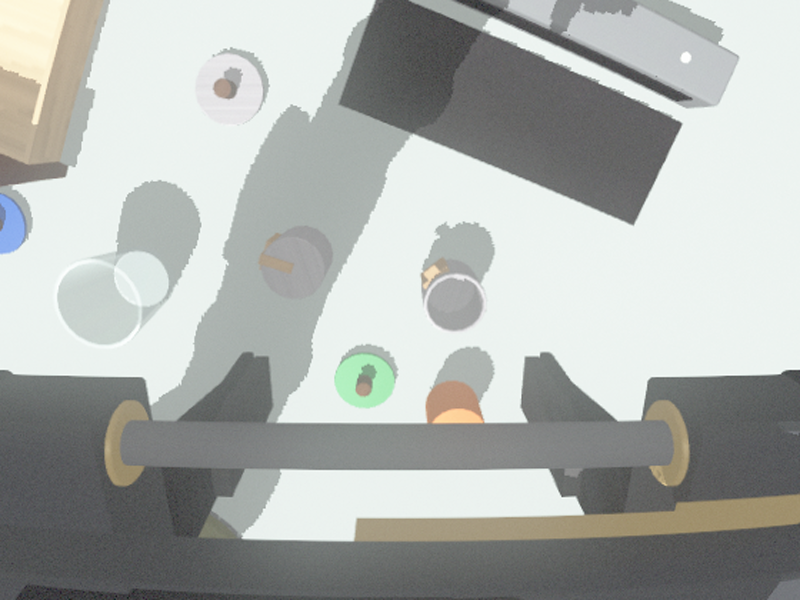

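The wrist picture (800×600 scale) shows the jar rim centre at (455,302) with its tab at (433,270). The tin's strip runs from (263,262) to its top centre near (293,268). The lid is at (230,88), and the mat corners are at (340,103), (633,224) and (682,123).

```bash
python3 - <<'E'
from h import *
s=sense(); f=grab_frame('wrist'); ft=grab_frame('top'); print(s['position'])
c=lambda u,v:((u+.5)*.7-.5,(v+.5)*.7-.5)
W={}
for nm,uv,z in [('lid',(230,88),8),('jar',(455,302),55),('tab',(433,270),45),('tintop',(293,268),58),('tinedge',(263,262),58),('m_nl',(340,103),3),('m_nr',(633,224),3),('m_fr',(682,123),3),('blk_fr_top',(738,57),50),('dknee',(30,163),55)]:
    W[nm]=toz(f,c(*uv),z,s)[0]; print(nm,W[nm].round(1), 'in top at',proj(ft,W[nm]).round(1))
d=W['m_nl']-W['m_nr']; print('mat len',np.linalg.norm(d),'reader yaw deg',np.degrees(np.arctan2(d[1],d[0]))-90, np.degrees(np.arctan2(*(W['m_fr']-W['m_nr'])[[1,0]])))
t=W['tinedge']-W['tintop'];print('tin yaw',np.degrees(np.arctan2(t[1],t[0])),np.linalg.norm(t))
t=W['tab']-W['jar'];print('jar yaw',np.degrees(np.arctan2(t[1],t[0])),np.linalg.norm(t[:2]))
# top view: mat by threshold
im=ft['image'].astype(int); g=im.max(2)
m=((g<45)).astype(np.uint8); n,l,st,ce=cv2.connectedComponentsWithStats(m)
for k in range(1,n):
    if st[k,4]>1200: 
        P=np.argwhere(l==k)[:,::-1]; hull=cv2.convexHull(P.astype(np.int32))[:,0]
        r=cv2.minAreaRect(toz(ft,hull,3)[:,:2].astype(np.float32)); print(ce[k].round(),r)
# drawer: wood interior light pixels
E
```

```text
[ 476.84664317 -137.23389267  329.18279923]
lid [549.4  35.7   8. ] in top at [[283.1 192.9]]
jar [ 441.6 -202.2   55. ] in top at [[369.6 228.7]]
tab [ 459.9 -176.7   45. ] in top at [[359.7 222.3]]
tintop [428.1 -64.3  58. ] in top at [[320.2 234.6]]
tinedge [425.3 -39.3  58. ] in top at [[311.1 235.8]]
m_nl [566.  -57.6   3. ] in top at [[315.1 186.8]]
m_nr [ 551.6 -345.5    3. ] in top at [[413.1 190.2]]
m_fr [ 650.4 -350.6    3. ] in top at [[413.5 156.9]]
blk_fr_top [ 705.1 -350.4   50. ] in top at [[417.6 135. ]]
dknee [445.2 171.1  55. ] in top at [[234.7 229.8]]
mat len 288.2407920706413 reader yaw deg -2.8600647447407823 -2.9778208914675544
tin yaw 96.49582697501076 25.24076575052471
jar yaw 54.37862934193199 31.423814321426047
[361. 207.] ((302.09210205078125, -108.95794677734375), (277.2353820800781, 783.3407592773438), 74.68907928466797)
[300. 390.] ((-0.1230316162109375, -10.126548767089844), (208.6855010986328, 211.60125732421875), 88.67758178710938)
```

play_rows(
  rows=[
    {"fingers": 1,"translation": [-6,-21,53],"turn": 0},
    {"fingers": 1,"translation": [-6,-21,53],"turn": 0},
    {"fingers": 1,"translation": [-6,-21,53],"turn": 0},
    {"fingers": 1,"translation": [-5,-21,53],"turn": 0},
    {"fingers": 1,"translation": [0,0,0],"turn": -10},
  ],
)

```text
time_s: 2.52
position: [424.1, -62.9, 113.1]
tool_rot: [0.969, 0.248, -0.004, -0.002]
force: [1.1, -0.6, 0.8]
finger_gap: 87.2
grasp_force: 0.0
```

play_rows(
  rows=[
    {"fingers": 1,"translation": [0,0,0],"turn": -10},
    {"fingers": 1,"translation": [0,0,0],"turn": -10},
    {"fingers": 1,"translation": [0,0,0],"turn": -10},
    {"fingers": 1,"translation": [0,0,0],"turn": -10},
    {"fingers": 1,"translation": [0,0,0],"turn": -10},
  ],
)

```text
time_s: 3.15
position: [428.7, -64.8, 117.4]
tool_rot: [0.774, 0.634, -0.0, -0.0]
force: [0.0, 0.2, -0.1]
finger_gap: 87.1
grasp_force: 0.0
```

play_rows(
  rows=[
    {"fingers": 1,"translation": [0,0,0],"turn": -10},
    {"fingers": 1,"translation": [0,0,0],"turn": -8},
    {"fingers": 1,"translation": [0,0,0],"turn": 0},
    {"fingers": 1,"translation": [0,0,0],"turn": 0},
  ],
)

```text
time_s: 3.65
position: [428.9, -64.1, 117.5]
tool_rot: [0.668, 0.745, -0.0, -0.0]
force: [0.5, -0.2, 0.2]
finger_gap: 87.1
grasp_force: 0.0
```

```bash
cat >> h.py <<'E'
def go(x,y,z,yaw,s=None):
    s=s or sense(); M=R.from_quat(s['tool_rot']).as_matrix(); y0=np.degrees(np.arctan2(M[1,0],M[0,0]))
    d=np.array([x,y,z])-s['position']
    print('t',round(s['time_s'],2),'pos',np.round(s['position'],1),'yaw',round(y0,1),'q7',round(s['q'][6],2),'F',np.round(s['force'],1),'gap',round(s['finger_gap'],1))
    a=np.radians(yaw); T=np.array([[np.cos(a),np.sin(a),0],[np.sin(a),-np.cos(a),0],[0,0,-1]])
    print('shift now-axes',(M.T@d).round(1),'turn',round((y0-yaw+180)%360-180,1),'| shift after turn',(T.T@d).round(1))
E
python3 - <<'E'
from h import *
go(428,-64,38,96.5)
ft=grab_frame('top'); im=ft['image']; save('top1',cv2.resize((255*(im[80:260,110:270]/255.)**0.55).astype(np.uint8),None,fx=3.3,fy=3.3,interpolation=cv2.INTER_CUBIC))
E
```

```text
t 3.65 pos [428.9 -64.1 117.5] yaw 96.2 q7 0.21 F [ 0.5 -0.2  0.2] gap 87.1
shift now-axes [ 0.3 -0.9 79.5] turn -0.3 | shift after turn [ 0.2 -0.9 79.5]
```

View pics/top1.png

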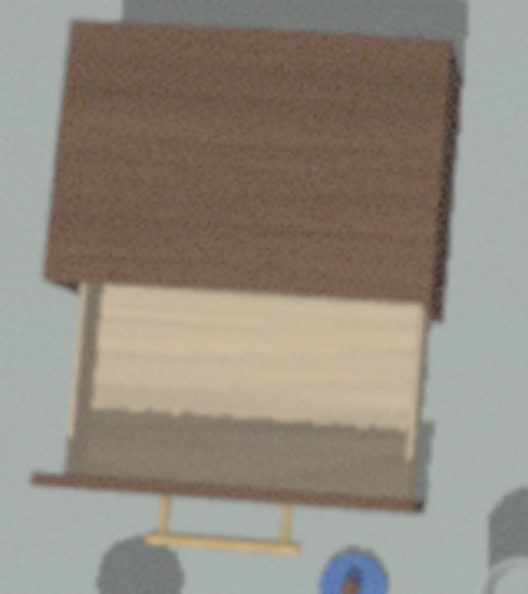

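The drawer crop shows the unit's front top edge from (45,278) to (435,303), the front panel top from (33,478) to (424,505), and the handle bar from (147,540) to (298,548). Next I grasp the tin.

play_rows(
  rows=[
    {"fingers": 1,"translation": [0,-1,27],"turn": 0},
    {"fingers": 1,"translation": [0,0,27],"turn": 0},
    {"fingers": 1,"translation": [0,0,26],"turn": 0},
    {"fingers": 0.4,"translation": [0,0,0],"turn": 0},
    {"fingers": 0.4,"translation": [0,0,0],"turn": 0},
  ],
  grip_force=20,
)

```text
time_s: 4.32
position: [428.7, -63.8, 38.3]
tool_rot: [0.667, 0.745, 0.0, 0.0]
force: [-0.1, -0.1, 0.6]
finger_gap: 74.2
grasp_force: 0.0
```

play_rows(
  rows=[
    {"fingers": 0.4,"translation": [0,0,0],"turn": 0},
    {"fingers": 0.4,"translation": [0,0,0],"turn": 0},
    {"fingers": 0.4,"translation": [0,0,0],"turn": 0},
  ],
)

```text
time_s: 4.7
position: [428.7, -63.9, 38.3]
tool_rot: [0.666, 0.746, 0.0, 0.001]
force: [-0.6, -0.1, 5.2]
finger_gap: 53.4
grasp_force: 20.0
```

```bash
python3 - <<'E'
from h import *
go(428,-64,70,-3)
a=np.radians(-2.9); C=np.array([608.5,-204]); ex=np.array([np.cos(a),np.sin(a)]); ey=np.array([-ex[1],ex[0]])
for n,y in(('tin',60),('jar',-60)): print(n,C-4*ex+y*ey)
ft=grab_frame('top'); c=lambda u,v:((u+.5)/3.3-.5+110,(v+.5)/3.3-.5+80)
U=[toz(ft,c(*p),115)[0][:2] for p in((72,20),(452,42),(435,303),(45,278))]
Pn=[toz(ft,c(*p),104)[0][:2] for p in((33,479),(424,506))]; H=[toz(ft,c(*p),78)[0][:2] for p in((147,540),(298,548))]
F=[toz(ft,c(*p),15)[0][:2] for p in((90,412),(408,430))]
for n,P in(('U',U),('Pn',Pn),('H',H),('F',F)): print(n,np.round(P,1).tolist())
for P in((U[0],U[1]),(U[3],U[2]),Pn,H): d=np.array(P[0])-P[1]; print('yaw',np.degrees(np.arctan2(d[1],d[0]))-90,np.linalg.norm(d))
E
```

```text
t 4.7 pos [428.7 -63.9  38.3] yaw 96.4 q7 0.13 F [-0.6 -0.1  5.2] gap 53.4
shift now-axes [ -0.   -0.7 -31.7] turn 99.4 | shift after turn [ -0.7   0.1 -31.7]
tin [ 607.54069898 -143.87446681]
jar [ 601.46954617 -263.72078967]
U [[841.8, 445.6], [812.9, 129.4], [598.3, 144.9], [625.7, 463.6]]
Pn [[462.7, 476.5], [436.4, 156.5]]
H [[411.5, 389.7], [403.4, 263.6]]
F [[522.8, 460.5], [502.2, 179.2]]
yaw -5.224532402062195 317.5395671304884
yaw -4.914913559036023 319.8895067790777
yaw -4.6965625658464205 321.03556387884305
yaw -3.6679615760783975 126.35616443952311
```

play_rows(
  rows=[
    {"fingers": 0.4,"translation": [0,0,-30],"turn": 0},
    {"fingers": 0.4,"translation": [0,0,-30],"turn": 0},
    {"fingers": 0.4,"translation": [0,0,0],"turn": 10},
    {"fingers": 0.4,"translation": [0,0,0],"turn": 10},
    {"fingers": 0.4,"translation": [0,0,0],"turn": 10},
  ],
)

```text
time_s: 5.38
position: [427.4, -63.6, 97.0]
tool_rot: [0.838, 0.545, -0.0, -0.0]
force: [0.0, -0.1, -2.3]
finger_gap: 53.7
grasp_force: 20.0
```

play_rows(
  rows=[
    {"fingers": 0.4,"translation": [0,0,0],"turn": 10},
    {"fingers": 0.4,"translation": [0,0,0],"turn": 10},
    {"fingers": 0.4,"translation": [0,0,0],"turn": 10},
    {"fingers": 0.4,"translation": [0,0,0],"turn": 10},
    {"fingers": 0.4,"translation": [0,0,0],"turn": 10},
  ],
)

```text
time_s: 6.0
position: [427.4, -63.6, 96.9]
tool_rot: [0.99, 0.14, -0.001, -0.0]
force: [-0.6, -0.3, -2.2]
finger_gap: 53.1
grasp_force: 20.0
```

play_rows(
  rows=[
    {"fingers": 0.4,"translation": [0,0,0],"turn": 10},
    {"fingers": 0.4,"translation": [0,0,0],"turn": 9.4},
    {"fingers": 0.4,"translation": [0,0,0],"turn": 0},
  ],
)

```text
time_s: 6.38
position: [427.5, -63.6, 97.0]
tool_rot: [1.0, -0.025, -0.001, -0.0]
force: [-1.1, -0.6, -1.5]
finger_gap: 53.7
grasp_force: 20.0
```

play_rows(
  rows=[
    {"fingers": 0.4,"translation": [30,12,0],"turn": 0},
    {"fingers": 0.4,"translation": [45,18,0],"turn": 0},
    {"fingers": 0.4,"translation": [45,18,0],"turn": 0},
    {"fingers": 0.4,"translation": [45,18,0],"turn": 0},
    {"fingers": 0.4,"translation": [17,5,0],"turn": 0},
  ],
)

```text
time_s: 7.0
position: [607.9, -145.9, 96.5]
tool_rot: [1.0, -0.025, -0.0, -0.0]
force: [-0.7, 1.0, -2.5]
finger_gap: 53.3
grasp_force: 20.0
```

play_rows(
  rows=[
    {"fingers": 0.4,"translation": [0,0,0],"turn": 0},
    {"fingers": 0.4,"translation": [0,0,0],"turn": 0},
  ],
)

```text
time_s: 7.25
position: [605.0, -143.3, 96.9]
tool_rot: [1.0, -0.025, -0.001, -0.0]
force: [0.1, 0.2, -2.3]
finger_gap: 53.6
grasp_force: 20.0
```

```bash
python3 - <<'E'
from h import *
go(607.5,-144,42,-3)
E
```

```text
t 7.25 pos [ 605.  -143.3   96.9] yaw -2.9 q7 -1.6 F [ 0.1  0.2 -2.3] gap 53.6
shift now-axes [ 2.6  0.6 54.9] turn 0.1 | shift after turn [ 2.5  0.5 54.9]
```

play_rows(
  rows=[
    {"fingers": 0.4,"translation": [0,0,25],"turn": 0},
    {"fingers": 0.4,"translation": [0,0,20],"turn": 0},
    {"fingers": 0.4,"translation": [0,0,10],"turn": 0},
    {"fingers": 0.4,"translation": [0,0,0],"turn": 0},
    {"fingers": 1,"translation": [0,0,0],"turn": 0},
  ],
)

```text
time_s: 7.88
position: [606.8, -144.0, 43.3]
tool_rot: [1.0, -0.026, 0.001, 0.0]
force: [-0.4, -0.4, 0.2]
finger_gap: 57.8
grasp_force: 0.0
```

play_rows(
  rows=[
    {"fingers": 1,"translation": [0,0,0],"turn": 0},
    {"fingers": 1,"translation": [0,0,0],"turn": 0},
    {"fingers": 1,"translation": [0,0,0],"turn": 0},
    {"fingers": 1,"translation": [0,0,-40],"turn": 0},
    {"fingers": 1,"translation": [0,0,-40],"turn": 0},
  ],
)

```text
time_s: 8.5
position: [605.8, -143.9, 123.0]
tool_rot: [1.0, -0.026, -0.001, -0.0]
force: [0.3, 0.1, -0.4]
finger_gap: 86.5
grasp_force: 0.0
```

play_rows(
  rows=[
    {"fingers": 1,"translation": [-30,12,0],"turn": -9},
    {"fingers": 1,"translation": [-30,12,0],"turn": -9},
    {"fingers": 1,"translation": [0,0,0],"turn": -10},
    {"fingers": 1,"translation": [0,0,0],"turn": -10},
    {"fingers": 1,"translation": [0,0,0],"turn": -10},
  ],
)

```text
time_s: 9.12
position: [547.0, -169.7, 122.7]
tool_rot: [0.923, 0.386, 0.0, 0.0]
force: [-0.1, -0.4, -0.5]
finger_gap: 87.1
grasp_force: 0.0
```

play_rows(
  rows=[
    {"fingers": 1,"translation": [0,0,0],"turn": -9.3},
    {"fingers": 1,"translation": [0,0,0],"turn": 0},
    {"fingers": 1,"translation": [0,0,0],"turn": 0},
  ],
)

```text
time_s: 9.5
position: [547.1, -169.6, 122.6]
tool_rot: [0.89, 0.455, 0.0, 0.0]
force: [0.6, -0.1, -0.3]
finger_gap: 87.1
grasp_force: 0.0
```

```bash
python3 - <<'E'
from h import *
go(441.6,-202.2,40,54.4)
s=sense();f=grab_frame('wrist');im=f['image']; print(proj(f,[[441.6,-202.2,55],[428,-64,58],[607.5,-144,61]],s)/.7)
save('w2',cv2.resize((255*(im/255.)**0.55).astype(np.uint8),(800,600),interpolation=cv2.INTER_CUBIC))
E
```

```text
t 9.5 pos [ 547.1 -169.6  122.6] yaw 54.2 q7 -0.54 F [ 0.6 -0.1 -0.3] gap 87.1
shift now-axes [-88.1 -66.5  82.6] turn -0.2 | shift after turn [-87.9 -66.8  82.6]
[[262.11070505 493.46239093]
 [ 39.40642359 294.72340629]
 [481.59001446 199.59097684]]
```

View pics/w2.png

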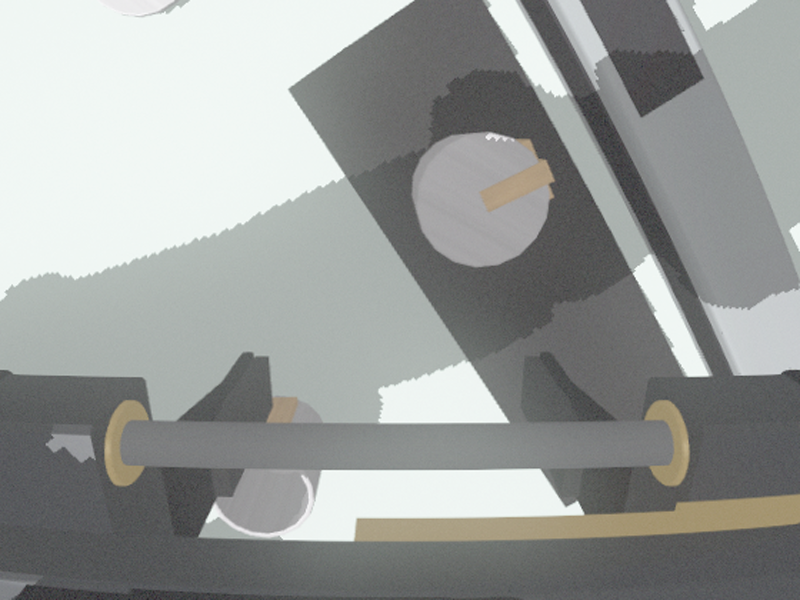

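The tin stands on the mat with its top centre at (482,203). Its strip runs to (551,170), and the jar is below at (266,493) as predicted. I'll check the label angle numerically and then move over the jar.

```bash
python3 - <<'E'
from h import *
s=sense();f=grab_frame('wrist');c=lambda u,v:((u+.5)*.7-.5,(v+.5)*.7-.5)
a,b,e=[toz(f,c(*p),61,s)[0] for p in((485,202),(551,171),(482,201))]
t=b-a; print(a,b,np.degrees(np.arctan2(t[1],t[0])))
m=toz(f,[c(290,90),c(440,313)],3,s); t=m[0]-m[1]; print(m,np.degrees(np.arctan2(t[1],t[0]))-90)
E
```

```text
[ 608.0371285  -145.35355569   61.        ] [ 636.08742399 -150.30318149   61.        ] -10.00713524678176
[[ 565.60113791  -56.16542736    3.        ]
 [ 559.82898383 -192.35218117    3.        ]] -2.4269779179378617
```

play_rows(
  rows=[
    {"fingers": 1,"translation": [-44,-33,0],"turn": 0},
    {"fingers": 1,"translation": [-44,-33,0],"turn": 0},
    {"fingers": 1,"translation": [0,0,0],"turn": 0},
    {"fingers": 1,"translation": [0,0,0],"turn": 0},
  ],
)

```text
time_s: 10.1
position: [442.9, -202.6, 123.1]
tool_rot: [0.89, 0.456, 0.0, 0.001]
force: [-0.7, 0.2, 0.4]
finger_gap: 87.1
grasp_force: 0.0
```

```bash
python3 - <<'E'
from h import *
go(441.6,-202.2,36,54.4)
E
```

```text
t 10.1 pos [ 442.9 -202.6  123.1] yaw 54.3 q7 -0.32 F [-0.7  0.2  0.4] gap 87.1
shift now-axes [-0.4 -1.4 87.1] turn -0.1 | shift after turn [-0.4 -1.3 87.1]
```

play_rows(
  rows=[
    {"fingers": 1,"translation": [0,-1,43],"turn": 0},
    {"fingers": 1,"translation": [0,0,43],"turn": 0},
    {"fingers": 0.4,"translation": [0,0,0],"turn": 0},
    {"fingers": 0.4,"translation": [0,0,0],"turn": 0},
    {"fingers": 0.4,"translation": [0,0,0],"turn": 0},
  ],
)

```text
time_s: 10.72
position: [443.2, -202.4, 38.4]
tool_rot: [0.89, 0.457, 0.001, 0.002]
force: [0.1, -0.2, 0.3]
finger_gap: 64.8
grasp_force: 0.0
```

play_rows(
  rows=[
    {"fingers": 0.4,"translation": [0,0,0],"turn": 0},
    {"fingers": 0.4,"translation": [0,0,0],"turn": 0},
    {"fingers": 0.4,"translation": [0,0,-35],"turn": 0},
    {"fingers": 0.4,"translation": [0,0,-35],"turn": 0},
    {"fingers": 0.4,"translation": [0,0,0],"turn": 10},
  ],
)

```text
time_s: 11.35
position: [443.2, -203.0, 109.4]
tool_rot: [0.927, 0.375, 0.002, 0.003]
force: [0.1, -0.4, -2.3]
finger_gap: 54.5
grasp_force: 20.0
```

play_rows(
  rows=[
    {"fingers": 0.4,"translation": [0,0,0],"turn": 10},
    {"fingers": 0.4,"translation": [0,0,0],"turn": 10},
    {"fingers": 0.4,"translation": [0,0,0],"turn": 10},
    {"fingers": 0.4,"translation": [0,0,0],"turn": 10},
    {"fingers": 0.4,"translation": [0,0,0],"turn": 7.3},
  ],
)

```text
time_s: 11.98
position: [441.0, -202.0, 106.5]
tool_rot: [1.0, -0.028, -0.0, 0.0]
force: [0.6, -0.0, -2.0]
finger_gap: 54.2
grasp_force: 20.0
```

play_rows(
  rows=[
    {"fingers": 0.4,"translation": [0,0,0],"turn": 0},
    {"fingers": 0.4,"translation": [0,0,0],"turn": 0},
  ],
)

```text
time_s: 12.22
position: [441.1, -202.0, 106.5]
tool_rot: [1.0, -0.025, -0.0, 0.0]
force: [0.6, -0.7, -2.2]
finger_gap: 53.8
grasp_force: 20.0
```

```bash
python3 - <<'E'
from h import *
go(601.5,-263.7,39,-3)
E
```

```text
t 12.22 pos [ 441.1 -202.   106.5] yaw -2.8 q7 -1.31 F [ 0.6 -0.7 -2.2] gap 53.8
shift now-axes [163.2  53.7  67.5] turn 0.2 | shift after turn [163.4  53.2  67.5]
```

play_rows(
  rows=[
    {"fingers": 0.4,"translation": [30,10,0],"turn": 0},
    {"fingers": 0.4,"translation": [40,14,0],"turn": 0},
    {"fingers": 0.4,"translation": [45,15,0],"turn": 0},
    {"fingers": 0.4,"translation": [33,10,0],"turn": 0},
    {"fingers": 0.4,"translation": [16,4,0],"turn": 0},
  ],
)

```text
time_s: 12.85
position: [603.7, -264.1, 105.9]
tool_rot: [1.0, -0.025, 0.0, -0.0]
force: [-0.6, 0.1, -2.2]
finger_gap: 54.0
grasp_force: 20.0
```

play_rows(
  rows=[
    {"fingers": 0.4,"translation": [0,0,25],"turn": 0},
    {"fingers": 0.4,"translation": [0,0,25],"turn": 0},
    {"fingers": 0.4,"translation": [0,0,12],"turn": 0},
    {"fingers": 0.4,"translation": [0,0,5],"turn": 0},
    {"fingers": 0.4,"translation": [0,0,0],"turn": 0},
  ],
)

```text
time_s: 13.48
position: [602.7, -263.6, 40.9]
tool_rot: [1.0, -0.026, 0.0, 0.0]
force: [-2.2, 0.8, 2.5]
finger_gap: 54.3
grasp_force: 20.0
```

play_rows(
  rows=[
    {"fingers": 1,"translation": [0,0,0],"turn": 0},
    {"fingers": 1,"translation": [0,0,0],"turn": 0},
    {"fingers": 1,"translation": [0,0,0],"turn": 0},
    {"fingers": 1,"translation": [0,0,0],"turn": 0},
    {"fingers": 1,"translation": [0,0,0],"turn": 0},
  ],
)

```text
time_s: 14.1
position: [602.4, -263.4, 39.5]
tool_rot: [1.0, -0.026, 0.0, 0.0]
force: [0.5, -0.4, -0.7]
finger_gap: 86.4
grasp_force: 0.0
```

play_rows(
  rows=[
    {"fingers": 1,"translation": [0,0,-35],"turn": 0},
    {"fingers": 1,"translation": [0,0,-45],"turn": 0},
    {"fingers": 1,"translation": [-60,-10,-20],"turn": 0},
    {"fingers": 1,"translation": [-60,-10,-20],"turn": 0},
    {"fingers": 1,"translation": [0,0,0],"turn": 0},
  ],
)

```text
time_s: 14.72
position: [483.1, -238.0, 159.9]
tool_rot: [1.0, -0.027, -0.001, 0.002]
force: [1.5, 0.2, 0.4]
finger_gap: 87.1
grasp_force: 0.0
```

```bash
python3 - <<'E'
from h import *
go(601.5,-263.7,39,-3)
s=sense();f=grab_frame('wrist');im=f['image']
save('w3',cv2.resize((255*(im/255.)**0.55).astype(np.uint8),(800,600),interpolation=cv2.INTER_CUBIC))
E
```

```text
t 14.72 pos [ 483.1 -238.   159.9] yaw -3.1 q7 -1.32 F [1.5 0.2 0.4] gap 87.1
shift now-axes [119.7  18.8 120.8] turn -0.1 | shift after turn [119.5  19.4 120.9]
```

View pics/w3.png

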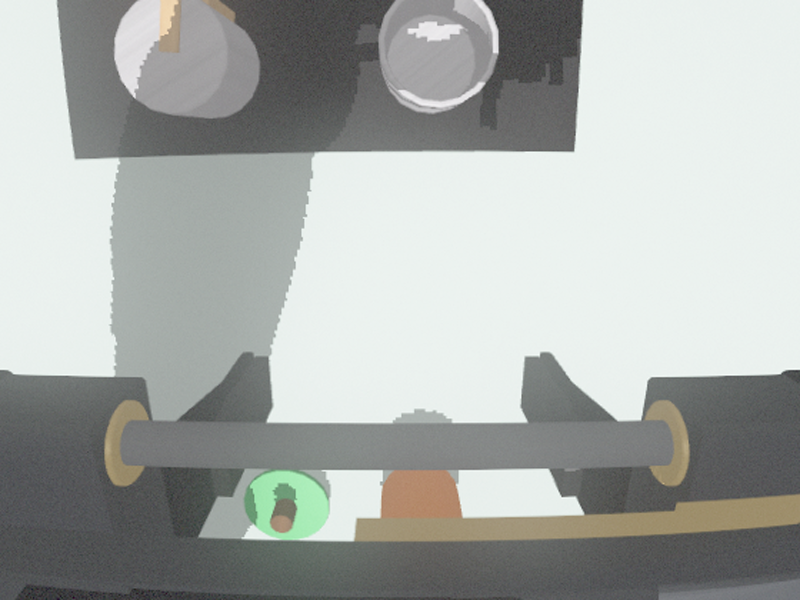

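The wrist view shows both vessels on the mat, the tin at (180,50) and the jar at (438,50), but the jar's label edge is out of frame. I'll go up and measure the brown patches by colour.

play_rows(
  rows=[
    {"fingers": 1,"translation": [0,0,-60],"turn": 0},
    {"fingers": 1,"translation": [0,0,-60],"turn": 0},
    {"fingers": 1,"translation": [0,0,0],"turn": 0},
    {"fingers": 1,"translation": [0,0,0],"turn": 0},
  ],
)

```text
time_s: 15.28
position: [487.1, -237.8, 277.9]
tool_rot: [1.0, -0.026, -0.0, -0.0]
force: [-0.9, -0.2, -0.1]
finger_gap: 86.8
grasp_force: 0.0
```

```bash
python3 - <<'E'
from h import *
s=sense();f=grab_frame('wrist');im=f['image']
hsv=cv2.cvtColor(im,cv2.COLOR_RGB2HSV); m=((hsv[:,:,0]>8)&(hsv[:,:,0]<25)&(hsv[:,:,1]>60)&(np.arange(420)[:,None]<240)).astype(np.uint8)
n,l,st,ce=cv2.connectedComponentsWithStats(m)
for k in range(1,n):
    if st[k,4]>15: print(st[k],ce[k].round(1), toz(f,ce[k],45,s)[0].round(1))
print(proj(f,[[602.4,-263.4,58],[602.4,-263.4,3],[608,-145,61]],s).round(1))
save('w4',cv2.resize((255*(im[:260]/255.)**0.55).astype(np.uint8)[:,60:460],None,fx=2,fy=2,interpolation=cv2.INTER_CUBIC))
E
```

```text
[283  18  28  14 175] [296.3  24. ] [ 635.  -264.5   45. ]
[164  28  35  32 399] [176.4  41. ] [ 626.4 -146.9   45. ]
[ 25 127  12  13 104] [ 30.5 133.2] [548.5  24.4  45. ]
[[297.2  57.6]
 [294.5  62.9]
 [172.   59.1]]
```

View pics/w4.png

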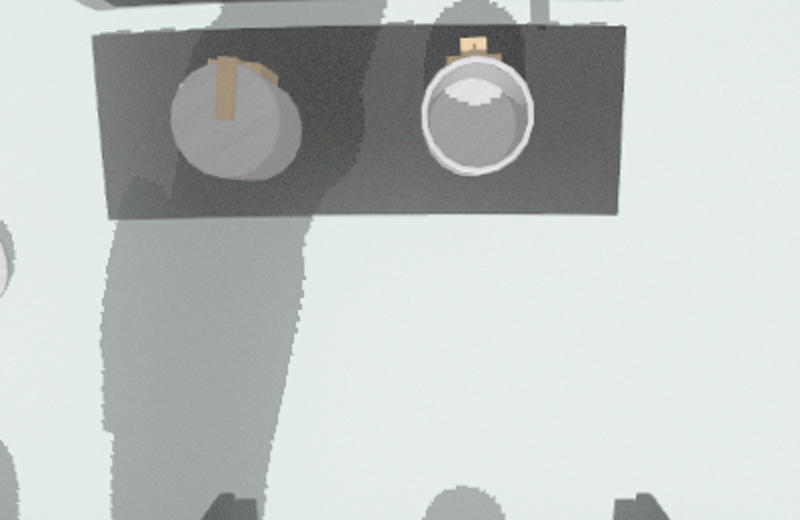

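Both labels face the window: the tin's strip runs (226,118)→(227,58) and the jar's tab is at (473,45). Before unloading the mat I'll check the whole top view once for a second tin that the arm hid earlier.

```bash
python3 - <<'E'
from h import *
f=grab_frame('top');im=f['image']
save('top2',cv2.resize((255*(im/255.)**0.5).astype(np.uint8),(800,600),interpolation=cv2.INTER_CUBIC))
E
```

```text
(no output)
```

View pics/top2.png

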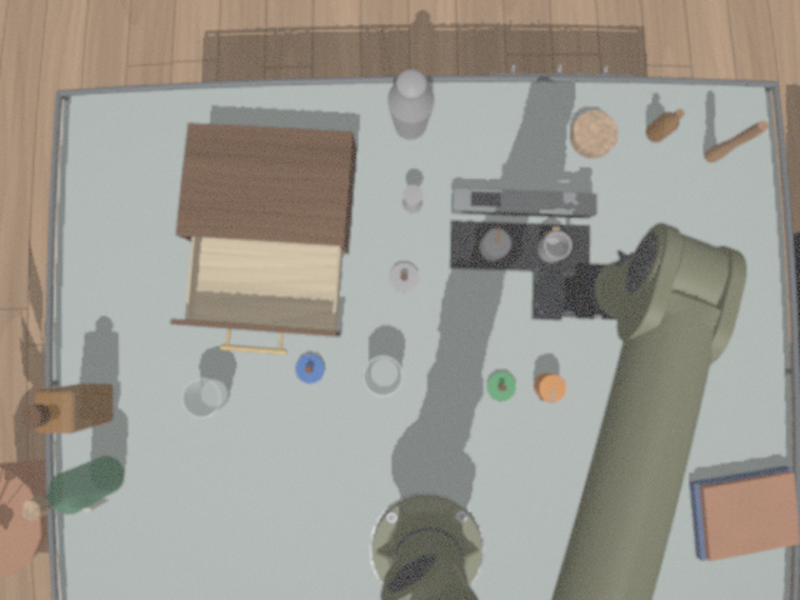

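No second tin anywhere. The mat load is complete: tin at (497,245), jar at (555,245). Next comes the unloading. I'll turn the wrist half a turn so the last joint stays mid-range at the drawer.

play_rows(
  rows=[
    {"fingers": 1,"translation": [0,0,0],"turn": -10.5},
    {"fingers": 1,"translation": [0,0,0],"turn": -10.5},
    {"fingers": 1,"translation": [0,0,0],"turn": -10.5},
    {"fingers": 1,"translation": [0,0,0],"turn": -10.5},
    {"fingers": 1,"translation": [0,0,0],"turn": -10.5},
  ],
)

```text
time_s: 16.0
position: [485.9, -237.5, 276.8]
tool_rot: [0.907, 0.422, -0.001, -0.001]
force: [-0.9, -0.3, 0.7]
finger_gap: 87.0
grasp_force: 0.0
```

play_rows(
  rows=[
    {"fingers": 1,"translation": [0,0,0],"turn": -10.5},
    {"fingers": 1,"translation": [0,0,0],"turn": -10.5},
    {"fingers": 1,"translation": [0,0,0],"turn": -10.5},
    {"fingers": 1,"translation": [0,0,0],"turn": -10.5},
    {"fingers": 1,"translation": [0,0,0],"turn": -10.5},
  ],
)

```text
time_s: 16.62
position: [485.9, -237.5, 276.8]
tool_rot: [0.627, 0.779, 0.0, -0.001]
force: [0.0, 0.3, 0.1]
finger_gap: 87.0
grasp_force: 0.0
```

play_rows(
  rows=[
    {"fingers": 1,"translation": [0,0,0],"turn": -10.5},
    {"fingers": 1,"translation": [0,0,0],"turn": -10.5},
    {"fingers": 1,"translation": [0,0,0],"turn": -10.5},
    {"fingers": 1,"translation": [0,0,0],"turn": -10.5},
    {"fingers": 1,"translation": [0,0,0],"turn": -10.5},
  ],
)

```text
time_s: 17.25
position: [485.9, -237.6, 276.9]
tool_rot: [0.217, 0.976, 0.001, -0.001]
force: [0.1, -0.7, -0.0]
finger_gap: 87.0
grasp_force: 0.0
```

play_rows(
  rows=[
    {"fingers": 1,"translation": [0,0,0],"turn": -10.5},
    {"fingers": 1,"translation": [0,0,0],"turn": -10.5},
    {"fingers": 1,"translation": [0,0,0],"turn": 0},
    {"fingers": 1,"translation": [0,0,0],"turn": 0},
  ],
)

```text
time_s: 17.75
position: [486.1, -237.7, 277.7]
tool_rot: [0.04, 0.999, 0.0, -0.001]
force: [-0.3, -0.1, 0.2]
finger_gap: 87.3
grasp_force: 0.0
```

```bash
python3 - <<'E'
from h import *
go(602,-263.5,103,175)
s=sense();t=grab_frame('top')
# jar rim ellipse & tin centre check in top view by brown patches
im=t['image'];hsv=cv2.cvtColor(im,cv2.COLOR_RGB2HSV);m=((hsv[:,:,0]>8)&(hsv[:,:,0]<25)&(hsv[:,:,1]>60)).astype(np.uint8);m[:,:330]=0;m[:140]=0;m[190:]=0
n,l,st,ce=cv2.connectedComponentsWithStats(m)
for k in range(1,n): print(st[k],toz(t,ce[k],50)[0].round(0))
E
```

```text
t 17.75 pos [ 486.1 -237.7  277.7] yaw 175.4 q7 1.81 F [-0.3 -0.1  0.2] gap 87.3
shift now-axes [-117.8  -16.5  174.6] turn 0.4 | shift after turn [-117.7  -15.6  174.7]
[547 140   5  50  95] [ 613. -748.   50.]
[553 140   7  24 129] [ 659. -777.   50.]
[352 157   1   1   1] [ 644. -160.   50.]
[357 157   1   1   1] [ 643. -174.   50.]
[347 159   5  11  29] [ 624. -150.   50.]
[385 158   9   4  29] [ 635. -264.   50.]
[364 161   1   1   1] [ 632. -193.   50.]
[461 160   1   1   1] [ 632. -475.   50.]
[381 163   1   2   2] [ 624. -241.   50.]
[473 163   1   1   1] [ 623. -510.   50.]
[454 164   1   1   1] [ 621. -453.   50.]
[457 164   1   1   1] [ 621. -462.   50.]
[459 164   1   1   1] [ 621. -468.   50.]
[469 165   1   1   1] [ 617. -498.   50.]
[475 165   1   1   1] [ 617. -516.   50.]
[360 167   1   1   1] [ 615. -181.   50.]
[460 166   2   2   2] [ 613. -472.   50.]
[468 167   1   1   1] [ 612. -494.   50.]
[459 168   1   1   1] [ 609. -467.   50.]
[449 171   1   1   1] [ 601. -437.   50.]
[460 170   1   1   1] [ 603. -470.   50.]
[463 171   1   1   1] [ 600. -479.   50.]
[360 1
[... 676 characters left out ...]
 1   1   1] [ 575. -466.   50.]
[510 180   2   2   2] [ 572. -622.   50.]
[404 182   1   1   1] [ 571. -305.   50.]
[507 182   1   1   1] [ 567. -611.   50.]
[341 184   1   1   1] [ 568. -126.   50.]
[440 184   1   1   1] [ 564. -409.   50.]
[511 185   1   1   1] [ 558. -623.   50.]
[330 186   1   1   1] [563. -95.  50.]
[336 186   1   1   1] [ 562. -112.   50.]
[428 187   1   1   1] [ 556. -374.   50.]
[436 187   1   1   1] [ 555. -397.   50.]
[451 186   1   1   1] [ 558. -441.   50.]
[511 187   2   2   2] [ 551. -624.   50.]
[520 186   1   1   1] [ 555. -651.   50.]
[426 189   1   1   1] [ 550. -368.   50.]
[435 189   1   1   1] [ 550. -394.   50.]
[449 188   1   1   1] [ 552. -435.   50.]
```

play_rows(
  rows=[
    {"fingers": 1,"translation": [-39,-5,35],"turn": 0},
    {"fingers": 1,"translation": [-39,-5,45],"turn": 0},
    {"fingers": 1,"translation": [-40,-6,45],"turn": 0},
    {"fingers": 1,"translation": [0,0,50],"turn": 0},
    {"fingers": 1,"translation": [0,0,0],"turn": 0},
  ],
)

```text
time_s: 18.42
position: [599.7, -261.8, 98.7]
tool_rot: [0.039, 0.999, 0.002, -0.004]
force: [-0.2, -0.3, 1.0]
finger_gap: 87.1
grasp_force: 0.0
```

play_rows(
  rows=[
    {"fingers": 1,"translation": [0,0,28],"turn": 0},
    {"fingers": 1,"translation": [0,0,28],"turn": 0},
    {"fingers": 0.4,"translation": [0,0,0],"turn": 0},
    {"fingers": 0.4,"translation": [0,0,0],"turn": 0},
    {"fingers": 0.4,"translation": [0,0,0],"turn": 0},
  ],
)

```text
time_s: 19.05
position: [604.0, -263.4, 49.9]
tool_rot: [0.039, 0.999, -0.001, 0.001]
force: [-0.6, 0.1, -0.9]
finger_gap: 65.0
grasp_force: 0.0
```

play_rows(
  rows=[
    {"fingers": 0.4,"translation": [0,0,0],"turn": 0},
    {"fingers": 0.4,"translation": [0,0,0],"turn": 0},
    {"fingers": 0.4,"translation": [0,0,0],"turn": 0},
  ],
)

```text
time_s: 19.42
position: [603.4, -263.4, 48.9]
tool_rot: [0.039, 0.999, -0.001, 0.001]
force: [-1.4, 0.3, 6.2]
finger_gap: 54.3
grasp_force: 20.0
```

play_rows(
  rows=[
    {"fingers": 0.4,"translation": [0,0,-40],"turn": 0},
    {"fingers": 0.4,"translation": [0,0,-60],"turn": 0},
    {"fingers": 0.4,"translation": [0,0,-40],"turn": 0},
    {"fingers": 0.4,"translation": [0,0,0],"turn": 0},
    {"fingers": 0.4,"translation": [0,0,0],"turn": 0},
  ],
)

```text
time_s: 20.05
position: [601.8, -262.8, 185.9]
tool_rot: [0.039, 0.999, 0.0, -0.001]
force: [-0.5, -0.2, -2.3]
finger_gap: 54.2
grasp_force: 20.0
```

```bash
python3 - <<'E'
from h import *
go(525.8,365,180,175)
E
```

```text
t 20.05 pos [ 601.8 -262.8  185.9] yaw 175.5 q7 1.61 F [-0.5 -0.2 -2.3] gap 54.2
shift now-axes [124.6 620.    6.5] turn 0.5 | shift after turn [130.4 618.8   5.9]
```

play_rows(
  rows=[
    {"fingers": 0.4,"translation": [8,30,0],"turn": 0},
    {"fingers": 0.4,"translation": [11,52,0],"turn": 0},
    {"fingers": 0.4,"translation": [11,52,0],"turn": 0},
    {"fingers": 0.4,"translation": [11,52,0],"turn": 0},
    {"fingers": 0.4,"translation": [11,52,0],"turn": 0},
  ],
)

```text
time_s: 20.68
position: [567.6, -20.3, 185.2]
tool_rot: [0.039, 0.999, 0.0, -0.002]
force: [0.6, 0.6, -1.5]
finger_gap: 54.0
grasp_force: 20.0
```

play_rows(
  rows=[
    {"fingers": 0.4,"translation": [11,52,0],"turn": 0},
    {"fingers": 0.4,"translation": [11,52,0],"turn": 0},
    {"fingers": 0.4,"translation": [11,52,0],"turn": 0},
    {"fingers": 0.4,"translation": [11,52,0],"turn": 0},
    {"fingers": 0.4,"translation": [11,52,0],"turn": 0},
  ],
)

```text
time_s: 21.3
position: [533.4, 242.4, 185.2]
tool_rot: [0.039, 0.999, -0.001, -0.002]
force: [1.1, -0.2, -1.9]
finger_gap: 54.0
grasp_force: 20.0
```

play_rows(
  rows=[
    {"fingers": 0.4,"translation": [11,52,0],"turn": 0},
    {"fingers": 0.4,"translation": [10,50,0],"turn": 0},
    {"fingers": 0.4,"translation": [6,20,0],"turn": 0},
    {"fingers": 0.4,"translation": [0,0,0],"turn": 0.4},
    {"fingers": 0.4,"translation": [0,0,0],"turn": 0},
  ],
)

```text
time_s: 21.92
position: [517.7, 363.6, 185.9]
tool_rot: [0.043, 0.999, -0.001, -0.001]
force: [0.2, -0.2, -1.6]
finger_gap: 53.7
grasp_force: 20.0
```

```bash
python3 - <<'E'
from h import *
go(525.8,365,61,175)
s=sense();f=grab_frame('wrist');im=f['image']
save('w5',cv2.resize((255*(im/255.)**0.55).astype(np.uint8),(800,600),interpolation=cv2.INTER_CUBIC))
e=np.array([.9963,-.0854,0]);n=np.array([.0854,.9963,0]);D=np.array([559,307,15.])
print(proj(f,[D-92.5*e+143*n,D-92.5*e-143*n,D+52*e+143*n,D-98*e+89*[0,0,1]],s)/.7)
E
```

```text
t 21.93 pos [517.7 363.6 185.9] yaw 175.1 q7 0.53 F [ 0.2 -0.2 -1.6] gap 53.7
shift now-axes [ -8.2   2.4 124.9] turn 0.1 | shift after turn [ -8.    2.1 124.9]Traceback (most recent call last):
  File "<stdin>", line 6, in <module>
ValueError: operands could not be broadcast together with shapes (3,) (267,)
```

View pics/w5.png

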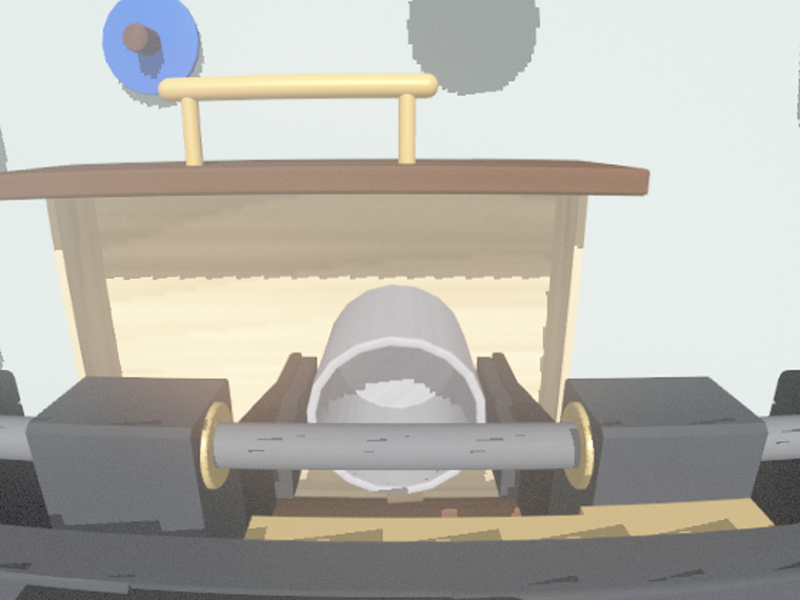

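The view shows the jar held over the drawer at (398,410). The handle bar spans (160,88)–(437,85), the panel's right end is at (648,180), and the panel's inner top edge is at v≈193. From these I'll refine the drawer frame.

```bash
python3 - <<'E'
from h import *
s=sense();f=grab_frame('wrist');c=lambda u,v:((u+.5)*.7-.5,(v+.5)*.7-.5)
e=np.array([.9963,-.0854]);n=np.array([.0854,.9963]);D=np.array([559,307])
for nm,uv,z in(('h1',(160,88),78),('h2',(437,85),78),('pin_r',(648,194),104),('pin_l',(5,200),104),('wallR',(586,195),55),('wallL',(47,199),55),('flR',(547,275),15),('flL',(105,277),15)):
    P=toz(f,c(*uv),z,s)[0][:2]; print(nm,P.round(1),'drawer frame',((P-D)@e).round(1),((P-D)@n).round(1))
E
```

```text
h1 [402.9 260.4] drawer frame -151.5 -59.8
h2 [415. 390.] drawer frame -150.5 70.4
pin_r [469.4 478.5] drawer frame -103.9 163.2
pin_l [444.8 186.3] drawer frame -103.5 -130.0
wallR [474.3 467.4] drawer frame -98.1 152.6
wallL [448.8 173.4] drawer frame -98.3 -142.5
flR [528.1 456.9] drawer frame -43.6 146.7
flL [504.5 172.5] drawer frame -42.8 -138.7
```

play_rows(
  rows=[
    {"fingers": 0.4,"translation": [0,5,30],"turn": 0},
    {"fingers": 0.4,"translation": [0,0,40],"turn": 0},
    {"fingers": 0.4,"translation": [0,0,35],"turn": 0},
    {"fingers": 0.4,"translation": [0,0,15],"turn": 0},
    {"fingers": 0.4,"translation": [0,0,4],"turn": 0},
  ],
)

```text
time_s: 22.65
position: [518.2, 369.6, 63.1]
tool_rot: [0.043, 0.999, -0.0, -0.0]
force: [0.1, -0.6, -2.0]
finger_gap: 53.9
grasp_force: 20.0
```

play_rows(
  rows=[
    {"fingers": 0.4,"translation": [0,0,0],"turn": 0},
    {"fingers": 0.4,"translation": [0,0,0],"turn": 0},
  ],
)

```text
time_s: 22.9
position: [518.6, 371.2, 65.1]
tool_rot: [0.042, 0.999, 0.001, 0.001]
force: [0.7, 0.8, -1.3]
finger_gap: 54.1
grasp_force: 20.0
```

```bash
python3 - <<'E'
from h import *
go(521,369,60.7,175)
E
```

```text
t 22.9 pos [518.6 371.2  65.1] yaw 175.1 q7 0.46 F [ 0.7  0.8 -1.3] gap 54.1
shift now-axes [-2.6 -2.   4.4] turn 0.1 | shift after turn [-2.6 -2.   4.4]
```

play_rows(
  rows=[
    {"fingers": 0.4,"translation": [0,0,3],"turn": 0},
    {"fingers": 0.4,"translation": [0,0,1.5],"turn": 0},
    {"fingers": 0.4,"translation": [0,0,0],"turn": 0},
    {"fingers": 1,"translation": [0,0,0],"turn": 0},
    {"fingers": 1,"translation": [0,0,0],"turn": 0},
  ],
)

```text
time_s: 23.52
position: [517.9, 370.7, 59.2]
tool_rot: [0.042, 0.999, 0.0, 0.0]
force: [1.1, -0.1, 0.1]
finger_gap: 66.9
grasp_force: 0.0
```

play_rows(
  rows=[
    {"fingers": 1,"translation": [0,0,0],"turn": 0},
    {"fingers": 1,"translation": [0,0,0],"turn": 0},
    {"fingers": 1,"translation": [0,0,-40],"turn": 0},
    {"fingers": 1,"translation": [0,0,-50],"turn": 0},
    {"fingers": 1,"translation": [0,0,-35],"turn": 0},
  ],
)

```text
time_s: 24.15
position: [518.0, 371.2, 186.3]
tool_rot: [0.042, 0.999, 0.001, 0.001]
force: [0.8, 0.3, -0.5]
finger_gap: 87.1
grasp_force: 0.0
```

play_rows(
  rows=[
    {"fingers": 1,"translation": [0,0,0],"turn": 0},
    {"fingers": 1,"translation": [0,0,0],"turn": 0},
  ],
)

```text
time_s: 24.4
position: [517.6, 370.1, 183.2]
tool_rot: [0.042, 0.999, -0.0, -0.0]
force: [-0.3, -0.8, -0.5]
finger_gap: 87.2
grasp_force: 0.0
```

```bash
python3 - <<'E'
from h import *
go(606.5,-144.5,180,175)
f=grab_frame('top');im=f['image']
g=im[130:200,330:400]; hsv=cv2.cvtColor(g,cv2.COLOR_RGB2HSV);m=((hsv[:,:,0]>8)&(hsv[:,:,0]<25)&(hsv[:,:,1]>60)).astype(np.uint8)
n,l,st,ce=cv2.connectedComponentsWithStats(m)
for k in range(1,n):
  if st[k,4]>8: print(st[k],toz(f,ce[k]+[330,130],50)[0].round(0))
E
```

```text
t 24.4 pos [517.6 370.1 183.2] yaw 175.1 q7 0.52 F [-0.3 -0.8 -0.5] gap 87.2
shift now-axes [-132.2 -505.2    3.7] turn 0.1 | shift after turn [-133.4 -504.9    3.2]
[16 28  6 12 43] [ 626. -149.   50.]
```

play_rows(
  rows=[
    {"fingers": 1,"translation": [-12,-46,0],"turn": 0},
    {"fingers": 1,"translation": [-12,-46,0],"turn": 0},
    {"fingers": 1,"translation": [-12,-46,0],"turn": 0},
    {"fingers": 1,"translation": [-12,-46,0],"turn": 0},
    {"fingers": 1,"translation": [-12,-46,0],"turn": 0},
  ],
)

```text
time_s: 25.08
position: [557.5, 134.3, 182.5]
tool_rot: [0.042, 0.999, -0.0, -0.001]
force: [0.9, -0.1, -0.4]
finger_gap: 87.1
grasp_force: 0.0
```

play_rows(
  rows=[
    {"fingers": 1,"translation": [-12,-46,0],"turn": 0},
    {"fingers": 1,"translation": [-12,-46,0],"turn": 0},
    {"fingers": 1,"translation": [-12,-46,0],"turn": 0},
    {"fingers": 1,"translation": [-12,-46,0],"turn": 0},
    {"fingers": 1,"translation": [-12,-46,0],"turn": 0},
  ],
)

```text
time_s: 25.7
position: [597.7, -99.6, 182.5]
tool_rot: [0.042, 0.999, 0.0, -0.001]
force: [-0.2, 0.2, -0.5]
finger_gap: 87.1
grasp_force: 0.0
```

play_rows(
  rows=[
    {"fingers": 1,"translation": [-12,-45,0],"turn": 0},
    {"fingers": 1,"translation": [0,0,40],"turn": 0},
    {"fingers": 1,"translation": [0,0,30],"turn": 0},
    {"fingers": 1,"translation": [0,0,0],"turn": 0},
    {"fingers": 1,"translation": [0,0,0],"turn": 0},
  ],
)

```text
time_s: 26.32
position: [606.9, -143.5, 114.5]
tool_rot: [0.042, 0.999, 0.0, 0.0]
force: [0.8, 0.2, -0.1]
finger_gap: 87.5
grasp_force: 0.0
```

```bash
python3 - <<'E'
from h import *
go(606.5,-144.5,49,175)
E
```

```text
t 26.32 pos [ 606.9 -143.5  114.5] yaw 175.2 q7 1.39 F [ 0.8  0.2 -0.1] gap 87.5
shift now-axes [ 0.3 -1.1 65.5] turn 0.2 | shift after turn [ 0.3 -1.1 65.5]
```

play_rows(
  rows=[
    {"fingers": 1,"translation": [0,-1,35],"turn": 0},
    {"fingers": 1,"translation": [0,0,30],"turn": 0},
    {"fingers": 0.4,"translation": [0,0,0],"turn": 0},
    {"fingers": 0.4,"translation": [0,0,0],"turn": 0},
    {"fingers": 0.4,"translation": [0,0,0],"turn": 0},
  ],
)

```text
time_s: 26.95
position: [607.8, -144.8, 51.1]
tool_rot: [0.042, 0.999, -0.0, 0.002]
force: [0.2, -0.4, 0.4]
finger_gap: 64.6
grasp_force: 0.0
```

play_rows(
  rows=[
    {"fingers": 0.4,"translation": [0,0,0],"turn": 0},
    {"fingers": 0.4,"translation": [0,0,0],"turn": 0},
    {"fingers": 0.4,"translation": [0,0,0],"turn": 0},
  ],
)

```text
time_s: 27.32
position: [607.2, -144.7, 50.3]
tool_rot: [0.042, 0.999, -0.0, 0.001]
force: [-0.4, 1.1, 6.2]
finger_gap: 53.4
grasp_force: 20.0
```

play_rows(
  rows=[
    {"fingers": 0.4,"translation": [0,0,-40],"turn": 0},
    {"fingers": 0.4,"translation": [0,0,-60],"turn": 0},
    {"fingers": 0.4,"translation": [0,0,-40],"turn": 0},
    {"fingers": 0.4,"translation": [0,0,0],"turn": 0},
    {"fingers": 0.4,"translation": [0,0,0],"turn": 0},
  ],
)

```text
time_s: 27.95
position: [605.4, -145.0, 187.4]
tool_rot: [0.043, 0.999, -0.0, -0.001]
force: [-0.6, 0.9, -2.5]
finger_gap: 53.4
grasp_force: 20.0
```

```bash
python3 - <<'E'
from h import *
go(510,265.5,180,175)
E
```

```text
t 27.95 pos [ 605.4 -145.   187.4] yaw 175.1 q7 1.43 F [-0.6  0.9 -2.5] gap 53.4
shift now-axes [129.9 401.    7.7] turn 0.1 | shift after turn [130.8 400.7   7.4]
```

play_rows(
  rows=[
    {"fingers": 0.4,"translation": [10,30,0],"turn": 0},
    {"fingers": 0.4,"translation": [15,46,0],"turn": 0},
    {"fingers": 0.4,"translation": [15,46,0],"turn": 0},
    {"fingers": 0.4,"translation": [15,46,0],"turn": 0},
    {"fingers": 0.4,"translation": [15,46,0],"turn": 0},
  ],
)

```text
time_s: 28.58
position: [553.0, 75.2, 186.8]
tool_rot: [0.043, 0.999, -0.0, -0.002]
force: [0.9, -0.2, -2.5]
finger_gap: 53.1
grasp_force: 20.0
```

play_rows(
  rows=[
    {"fingers": 0.4,"translation": [15,46,0],"turn": 0},
    {"fingers": 0.4,"translation": [15,46,0],"turn": 0},
    {"fingers": 0.4,"translation": [15,46,0],"turn": 0},
    {"fingers": 0.4,"translation": [10,30,0],"turn": 0},
    {"fingers": 0.4,"translation": [5,19,0],"turn": 0},
  ],
)

```text
time_s: 29.2
position: [508.7, 267.2, 186.8]
tool_rot: [0.041, 0.999, -0.001, -0.002]
force: [0.4, 0.3, -2.4]
finger_gap: 53.3
grasp_force: 20.0
```

play_rows(
  rows=[
    {"fingers": 0.4,"translation": [0,0,30],"turn": 0},
    {"fingers": 0.4,"translation": [0,0,40],"turn": 0},
    {"fingers": 0.4,"translation": [0,0,30],"turn": 0},
    {"fingers": 0.4,"translation": [0,0,0],"turn": 0},
    {"fingers": 0.4,"translation": [0,0,0],"turn": 0},
  ],
)

```text
time_s: 29.82
position: [510.8, 266.0, 89.2]
tool_rot: [0.042, 0.999, 0.0, -0.0]
force: [-0.5, 0.2, -1.9]
finger_gap: 53.5
grasp_force: 20.0
```

```bash
python3 - <<'E'
from h import *
go(510,265.5,61.5,175)
E
```

```text
t 29.82 pos [510.8 266.   89.2] yaw 175.2 q7 0.63 F [-0.5  0.2 -1.9] gap 53.5
shift now-axes [ 0.7 -0.6 27.7] turn 0.2 | shift after turn [ 0.8 -0.6 27.7]
```

play_rows(
  rows=[
    {"fingers": 0.4,"translation": [0,0,15],"turn": 0},
    {"fingers": 0.4,"translation": [0,0,9],"turn": 0},
    {"fingers": 0.4,"translation": [0,0,4],"turn": 0},
    {"fingers": 0.4,"translation": [0,0,0],"turn": 0},
    {"fingers": 1,"translation": [0,0,0],"turn": 0},
  ],
)

```text
time_s: 30.45
position: [511.7, 265.9, 61.7]
tool_rot: [0.043, 0.999, 0.0, 0.001]
force: [0.1, -0.4, 0.8]
finger_gap: 57.8
grasp_force: 0.0
```

play_rows(
  rows=[
    {"fingers": 1,"translation": [0,0,0],"turn": 0},
    {"fingers": 1,"translation": [0,0,0],"turn": 0},
    {"fingers": 1,"translation": [0,0,0],"turn": 0},
    {"fingers": 1,"translation": [0,0,-40],"turn": 0},
    {"fingers": 1,"translation": [0,0,-50],"turn": 0},
  ],
)

```text
time_s: 31.08
position: [510.1, 265.4, 151.0]
tool_rot: [0.042, 0.999, -0.0, -0.001]
force: [1.3, 0.9, 0.6]
finger_gap: 87.0
grasp_force: 0.0
```

play_rows(
  rows=[
    {"fingers": 1,"translation": [0,0,-50],"turn": 0},
    {"fingers": 1,"translation": [-10,-46,-20],"turn": 0},
    {"fingers": 1,"translation": [-10,-46,-20],"turn": 0},
    {"fingers": 0.6,"translation": [-10,-46,0],"turn": 0},
    {"fingers": 0.6,"translation": [0,0,0],"turn": 0},
  ],
)

```text
time_s: 31.7
position: [530.3, 120.4, 240.8]
tool_rot: [0.047, 0.999, -0.001, 0.0]
force: [0.2, 0.6, 0.2]
finger_gap: 74.2
grasp_force: 0.0
```

play_rows(
  rows=[
    {"fingers": 0.6,"translation": [0,0,0],"turn": 0},
  ],
)

```text
time_s: 31.82
position: [528.9, 126.4, 241.0]
tool_rot: [0.042, 0.999, 0.0, -0.0]
force: [-0.1, 0.2, 0.3]
finger_gap: 64.8
grasp_force: 0.0
```

```bash
python3 - <<'E'
from h import *
go(549.4,35.7,31,175)
s=sense();f=grab_frame('wrist');im=f['image']
P=[[549.4,35.7,28],[517.8,370.6,70],[511,266,73]];print(proj(f,P,s)/.7)
save('w6',cv2.resize((255*(im/255.)**0.55).astype(np.uint8),(800,600),interpolation=cv2.INTER_CUBIC))
E
```

```text
t 31.82 pos [528.9 126.4 241. ] yaw 175.1 q7 1.05 F [-0.1  0.2  0.3] gap 64.8
shift now-axes [-28.2 -88.7 210. ] turn 0.1 | shift after turn [-28.4 -88.5 210. ]
[[275.03798929 295.10539236]
 [772.02632627 225.56514467]
 [620.42988079 226.78953807]]
```

View pics/w6.png

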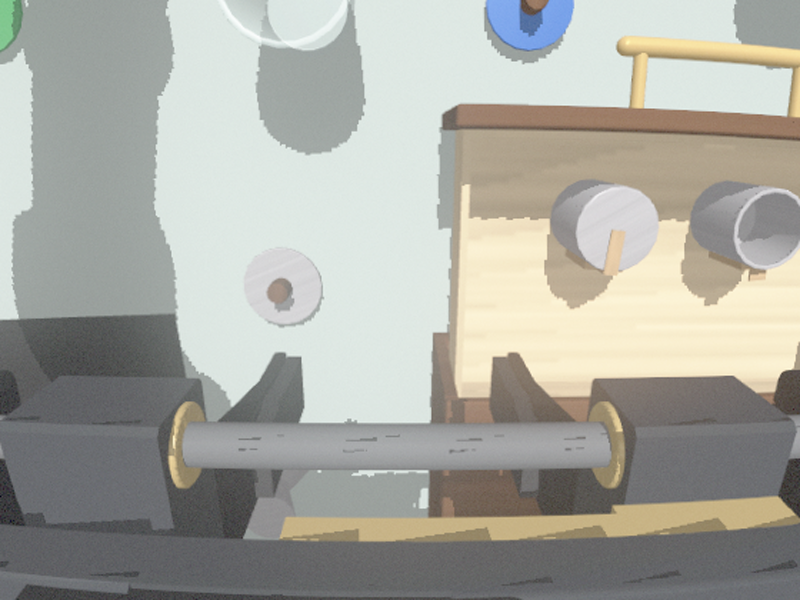

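The wrist picture shows the lid knob top at (278,291) and disc centre at (283,287). The tin stands in the drawer at (618,228) and the jar rim is at (769,229), all close to prediction. Next I compute the offsets.

```bash
python3 - <<'E'
from h import *
s=sense();f=grab_frame('wrist');c=lambda u,v:((u+.5)*.7-.5,(v+.5)*.7-.5)
for n,uv,z in(('knob',(277.5,290.5),28),('disc',(283.5,286.5),10),('jar',(769,229),70),('tin',(618,228.5),73)): print(n,toz(f,c(*uv),z,s)[0].round(1))
t=grab_frame('top');im=t['image'].astype(int)
# lid disc in top view: bright grey region & knob
P=proj(t,[549.4,35.7,28])[0];print(P)
x,y=P.round().astype(int);hsv=cv2.cvtColor(t['image'][y-12:y+12,x-12:x+12],cv2.COLOR_RGB2HSV);m=(hsv[:,:,1]>70);ys,xs=np.nonzero(m);print(len(xs), toz(t,(xs.mean()+x-12,ys.mean()+y-12),20)[0] if len(xs) else '')
go(549,36.5,100,175)
E
```

```text
knob [545.9  38.8  28. ]
disc [548.1  39.1  10. ]
jar [519.2 369.4  70. ]
tin [511.4 265.2  73. ]
[283.0969017  192.26433469]
4 [572.77174091  54.15851073  20.        ]
t 31.98 pos [528.6 127.6 241. ] yaw 175.3 q7 1.05 F [-1.   0.1  0.5] gap 55.6
shift now-axes [-27.8 -89.2 141. ] turn 0.3 | shift after turn [-28.3 -89.  141. ]
```

play_rows(
  rows=[
    {"fingers": 0.6,"translation": [0,-40,0],"turn": 0},
    {"fingers": 0.6,"translation": [0,-40,0],"turn": 0},
    {"fingers": 0.6,"translation": [0,0,0],"turn": 0},
    {"fingers": 0.6,"translation": [0,0,0],"turn": 0},
    {"fingers": 0.6,"translation": [0,0,0],"turn": 0},
  ],
)

```text
time_s: 32.6
position: [522.3, 48.2, 241.2]
tool_rot: [0.041, 0.999, 0.0, 0.0]
force: [0.5, 0.4, -0.0]
finger_gap: 51.9
grasp_force: 0.0
```

play_rows(
  rows=[
    {"fingers": 0.6,"translation": [-62,0,0],"turn": 0},
    {"fingers": 0.6,"translation": [0,0,0],"turn": 0},
    {"fingers": 0.6,"translation": [0,0,0],"turn": 0},
    {"fingers": 0.6,"translation": [0,0,0],"turn": 0},
    {"fingers": 0.6,"translation": [0,0,0],"turn": 0},
  ],
)

```text
time_s: 33.22
position: [583.7, 41.3, 242.5]
tool_rot: [0.042, 0.999, -0.001, 0.001]
force: [-0.2, -0.1, 0.5]
finger_gap: 52.1
grasp_force: 0.0
```

```bash
python3 - <<'E'
from h import *
s=sense();f=grab_frame('wrist');im=f['image'];s2=sense();print(s['position'],s2['position'])
P=proj(f,[548,37,28],s)[0];x,y=P.round().astype(int);print(P)
hsv=cv2.cvtColor(im,cv2.COLOR_RGB2HSV)
w=np.zeros(im.shape[:2],bool);w[max(y-35,0):y+35,max(x-35,0):x+35]=1
k=(w&(hsv[:,:,2]<120)&(hsv[:,:,1]>60)).astype(np.uint8);n,l,st,ce=cv2.connectedComponentsWithStats(k)
for i in range(1,n):
  if st[i,4]>20: print('knob',st[i],toz(f,ce[i],22,s)[0].round(1))
go(548,37,31,175)
cv2.imwrite('pics/lidc.png',cv2.resize(im[max(y-45,0):y+45,max(x-45,0):x+45,::-1],None,fx=5,fy=5,interpolation=cv2.INTER_CUBIC)); print('origin',max(x-45,0),max(y-45,0))
E
```

```text
[583.73890417  41.27129772 242.50710884] [583.79242944  40.99640308 242.36662218]
[271.45873949 143.90063591]
t 33.27 pos [583.8  41.  242.4] yaw 175.2 q7 1.15 F [-0.7 -0.   0.3] gap 52.3
shift now-axes [ 35.8  -6.5 211.3] turn 0.2 | shift after turn [ 35.3  -7.1 211.4]
origin 226 99
```

View pics/lidc.png

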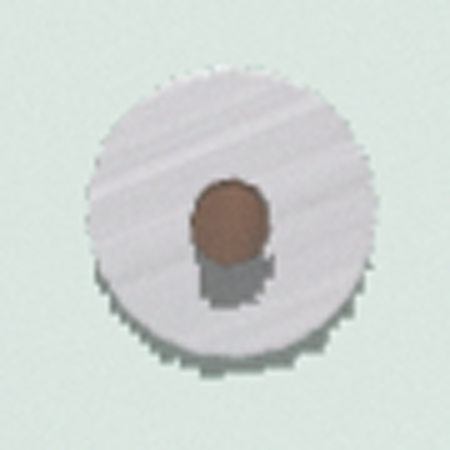

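The enlarged crop shows the grey lid with its knob at crop (230,222), which fits the described lid. Its position is about (547.5, 37.3). I'll grasp the knob.

play_rows(
  rows=[
    {"fingers": 0.6,"translation": [36,-6,40],"turn": 0},
    {"fingers": 0.6,"translation": [0,0,60],"turn": 0},
    {"fingers": 0.6,"translation": [0,0,50],"turn": 0},
    {"fingers": 0.6,"translation": [0,0,20],"turn": 0},
    {"fingers": 0.6,"translation": [0,0,0],"turn": 0},
  ],
)

```text
time_s: 33.9
position: [547.5, 37.9, 71.1]
tool_rot: [0.042, 0.999, -0.0, -0.0]
force: [-0.3, -0.2, 0.2]
finger_gap: 52.6
grasp_force: 0.0
```

play_rows(
  rows=[
    {"fingers": 0.6,"translation": [0,0,0],"turn": 0},
    {"fingers": 0.6,"translation": [0,0,0],"turn": 0},
  ],
)

```text
time_s: 34.15
position: [549.2, 38.0, 72.9]
tool_rot: [0.043, 0.999, -0.0, 0.002]
force: [-0.3, -0.9, 0.9]
finger_gap: 52.0
grasp_force: 0.0
```

```bash
python3 - <<'E'
from h import *
go(547.5,37.3,30,175)
E
```

```text
t 34.15 pos [549.2  38.   72.9] yaw 175.1 q7 1.06 F [-0.3 -0.9  0.9] gap 52.0
shift now-axes [ 1.7 -0.8 42.9] turn 0.1 | shift after turn [ 1.6 -0.9 42.9]
```

play_rows(
  rows=[
    {"fingers": 0.6,"translation": [1.5,-0.5,20],"turn": 0},
    {"fingers": 0.6,"translation": [0,0,18],"turn": 0},
    {"fingers": 0.6,"translation": [0,0,5],"turn": 0},
    {"fingers": 0.6,"translation": [0,0,0],"turn": 0},
    {"fingers": 0.05,"translation": [0,0,0],"turn": 0},
  ],
)

```text
time_s: 34.78
position: [546.0, 37.7, 27.5]
tool_rot: [0.042, 0.999, 0.0, -0.0]
force: [0.3, 0.5, -0.3]
finger_gap: 48.1
grasp_force: 0.0
```

play_rows(
  rows=[
    {"fingers": 0.05,"translation": [0,0,0],"turn": 0},
    {"fingers": 0.05,"translation": [0,0,0],"turn": 0},
    {"fingers": 0.05,"translation": [0,0,0],"turn": 0},
    {"fingers": 0.05,"translation": [0,0,0],"turn": 0},
    {"fingers": 0.05,"translation": [0,0,0],"turn": 0},
  ],
)

```text
time_s: 35.4
position: [546.1, 37.4, 28.0]
tool_rot: [0.042, 0.999, -0.0, -0.0]
force: [-0.4, 0.7, -0.7]
finger_gap: 15.4
grasp_force: 20.0
```

play_rows(
  rows=[
    {"fingers": 0.05,"translation": [0,0,0],"turn": 0},
    {"fingers": 0.05,"translation": [0,0,0],"turn": 0},
  ],
)

```text
time_s: 35.65
position: [546.1, 37.4, 28.0]
tool_rot: [0.042, 0.999, -0.0, -0.0]
force: [0.2, 1.0, -1.0]
finger_gap: 15.4
grasp_force: 20.0
```

```bash
python3 - <<'E'
from h import *
go(547.5,37.3,170,175)
E
```

```text
t 35.65 pos [546.1  37.4  28. ] yaw 175.1 q7 1.01 F [ 0.2  1.  -1. ] gap 15.4
shift now-axes [  -1.3   -0.  -142. ] turn 0.1 | shift after turn [  -1.4   -0.  -142. ]
```

play_rows(
  rows=[
    {"fingers": 0.05,"translation": [0,0,-20],"turn": 0},
    {"fingers": 0.05,"translation": [0,0,-40],"turn": 0},
    {"fingers": 0.05,"translation": [0,0,-50],"turn": 0},
    {"fingers": 0.05,"translation": [0,0,-40],"turn": 0},
    {"fingers": 0.05,"translation": [0,30,0],"turn": 0},
  ],
)

```text
time_s: 36.28
position: [551.6, 65.5, 182.8]
tool_rot: [0.045, 0.999, -0.001, 0.004]
force: [0.7, -0.4, -1.4]
finger_gap: 15.2
grasp_force: 20.0
```

play_rows(
  rows=[
    {"fingers": 0.05,"translation": [0,45,0],"turn": 0},
    {"fingers": 0.05,"translation": [0,45,0],"turn": 0},
    {"fingers": 0.05,"translation": [0,45,0],"turn": 0},
    {"fingers": 0.05,"translation": [0,45,0],"turn": 0},
    {"fingers": 0.05,"translation": [0,45,0],"turn": 0},
  ],
)

```text
time_s: 36.9
position: [568.1, 293.1, 179.6]
tool_rot: [0.042, 0.999, 0.0, 0.001]
force: [0.6, 0.0, -0.9]
finger_gap: 15.1
grasp_force: 20.0
```

play_rows(
  rows=[
    {"fingers": 0.05,"translation": [0,40,0],"turn": 0},
    {"fingers": 0.05,"translation": [20,25,0],"turn": 0},
    {"fingers": 0.05,"translation": [10,10,0],"turn": 0},
    {"fingers": 0.05,"translation": [0,0,0],"turn": 0},
    {"fingers": 0.05,"translation": [0,0,0],"turn": 0},
  ],
)

```text
time_s: 37.52
position: [545.7, 366.9, 178.3]
tool_rot: [0.044, 0.999, -0.001, 0.001]
force: [-0.0, -0.2, -1.1]
finger_gap: 15.1
grasp_force: 20.0
```

```bash
python3 - <<'E'
from h import *
go(517.8,370.4,130,175)
E
```

```text
t 37.52 pos [545.7 366.9 178.3] yaw 175.0 q7 0.53 F [-0.  -0.2 -1.1] gap 15.1
shift now-axes [28.2  1.1 48.3] turn -0.0 | shift after turn [28.1  1.1 48.3]
```

play_rows(
  rows=[
    {"fingers": 0.05,"translation": [14,1,10],"turn": 0},
    {"fingers": 0.05,"translation": [14,0,20],"turn": 0},
    {"fingers": 0.05,"translation": [0,0,30],"turn": 0},
    {"fingers": 0.05,"translation": [0,0,0],"turn": 0},
    {"fingers": 0.05,"translation": [0,0,0],"turn": 0},
  ],
)

```text
time_s: 38.15
position: [517.8, 371.6, 119.1]
tool_rot: [0.043, 0.999, 0.0, 0.001]
force: [0.6, -0.4, 0.0]
finger_gap: 15.3
grasp_force: 20.0
```

```bash
python3 - <<'E'
from h import *
go(517.8,370.4,93,175)
E
```

```text
t 38.15 pos [517.8 371.6 119.1] yaw 175.0 q7 0.47 F [ 0.6 -0.4  0. ] gap 15.3
shift now-axes [-0.1 -1.2 26.1] turn 0.0 | shift after turn [-0.1 -1.2 26.1]
```

play_rows(
  rows=[
    {"fingers": 0.05,"translation": [0,-1,12],"turn": 0},
    {"fingers": 0.05,"translation": [0,0,6],"turn": 0},
    {"fingers": 0.05,"translation": [0,0,4],"turn": 0},
    {"fingers": 0.05,"translation": [0,0,0],"turn": 0},
    {"fingers": 0.05,"translation": [0,0,0],"turn": 0},
  ],
)

```text
time_s: 38.78
position: [516.4, 371.4, 96.2]
tool_rot: [0.042, 0.999, 0.0, 0.0]
force: [-0.0, -0.4, -0.1]
finger_gap: 15.1
grasp_force: 20.0
```

play_rows(
  rows=[
    {"fingers": 0.05,"translation": [0,0,2],"turn": 0},
    {"fingers": 0.05,"translation": [0,0,1],"turn": 0},
    {"fingers": 0.05,"translation": [0,0,0],"turn": 0},
  ],
)

```text
time_s: 39.15
position: [516.3, 371.2, 92.9]
tool_rot: [0.042, 0.999, -0.0, -0.0]
force: [-0.1, 0.4, -0.4]
finger_gap: 15.6
grasp_force: 20.0
```

```bash
python3 - <<'E'
from h import *
go(517.8,370.4,92,175); print(sense()['moment'])
E
```

```text
t 39.15 pos [516.3 371.2  92.9] yaw 175.1 q7 0.46 F [-0.1  0.4 -0.4] gap 15.6
shift now-axes [-1.5 -0.6  0.9] turn 0.1 | shift after turn [-1.5 -0.6  0.9]
[ 0.10176449 -0.16118636  0.01036625]
```

play_rows(
  rows=[
    {"fingers": 0.05,"translation": [-1,0,1],"turn": 0},
    {"fingers": 0.05,"translation": [0,0,0.5],"turn": 0},
    {"fingers": 0.05,"translation": [0,0,0],"turn": 0},
    {"fingers": 0.3,"translation": [0,0,0],"turn": 0},
    {"fingers": 0.5,"translation": [0,0,0],"turn": 0},
  ],
)

```text
time_s: 39.78
position: [517.5, 371.2, 91.5]
tool_rot: [0.042, 0.999, 0.0, 0.0]
force: [0.7, -0.1, 1.1]
finger_gap: 27.9
grasp_force: 0.7
```

play_rows(
  rows=[
    {"fingers": 0.5,"translation": [0,0,0],"turn": 0},
    {"fingers": 0.5,"translation": [0,0,0],"turn": 0},
    {"fingers": 0.5,"translation": [0,0,-20],"turn": 0},
    {"fingers": 0.5,"translation": [0,0,-40],"turn": 0},
    {"fingers": 0.5,"translation": [0,0,-60],"turn": 0},
  ],
)

```text
time_s: 40.4
position: [516.7, 370.5, 212.4]
tool_rot: [0.042, 0.999, -0.001, -0.001]
force: [0.4, -0.1, -0.1]
finger_gap: 43.7
grasp_force: 0.0
```

play_rows(
  rows=[
    {"fingers": 0.5,"translation": [-10,-40,-40],"turn": 0},
    {"fingers": 0.5,"translation": [-10,0,0],"turn": 0},
    {"fingers": 0.5,"translation": [0,0,0],"turn": 0},
    {"fingers": 0.5,"translation": [0,0,0],"turn": 0},
  ],
)

```text
time_s: 40.9
position: [532.5, 330.5, 250.2]
tool_rot: [0.041, 0.999, -0.0, -0.001]
force: [-0.9, 0.5, -0.5]
finger_gap: 43.5
grasp_force: 0.0
```

```bash
python3 - <<'E'
from h import *
go(400,320,200,175)
s=sense();f=grab_frame('wrist');im=f['image']
print(proj(f,[[517.8,370.6,92],[517.8,370.6,74],[511,266,73]],s)/.7)
save('w7',cv2.resize((255*(im/255.)**0.55).astype(np.uint8),(800,600),interpolation=cv2.INTER_CUBIC))
E
```

```text
t 40.9 pos [532.5 330.5 250.2] yaw 175.3 q7 0.61 F [-0.9  0.5 -0.5] gap 43.5
shift now-axes [131.1 -21.4  50.6] turn 0.3 | shift after turn [131.1 -22.   50.2]
[[463.0314706  248.24763964]
 [459.55234596 242.47763214]
 [293.53949224 245.19806022]]
```

View pics/w7.png

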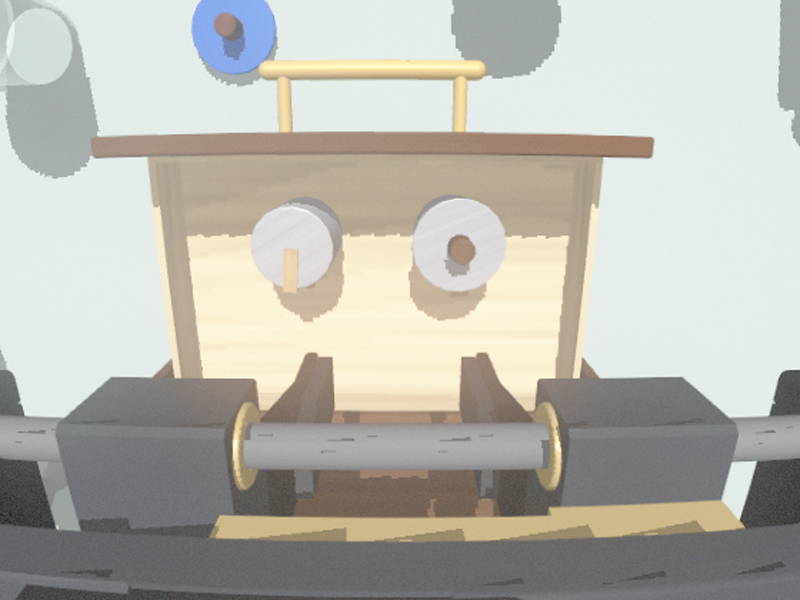

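The last picture shows the lid concentric on the jar, with its disc at (459,244) and knob at (461,249), as predicted for a seated lid. The tin is upright at (293,246). I'll push the drawer shut on its handle with closed fingers.

play_rows(
  rows=[
    {"fingers": 0,"translation": [40,-4,0],"turn": 0},
    {"fingers": 0,"translation": [40,-4,0],"turn": 0},
    {"fingers": 0,"translation": [40,-4,0],"turn": 0},
    {"fingers": 0,"translation": [37,-4,0],"turn": 0},
    {"fingers": 0,"translation": [0,0,40],"turn": 0},
  ],
)

```text
time_s: 41.58
position: [374.5, 329.2, 213.6]
tool_rot: [0.041, 0.999, -0.001, 0.005]
force: [1.4, -0.1, 0.9]
finger_gap: 3.9
grasp_force: 0.0
```

play_rows(
  rows=[
    {"fingers": 0,"translation": [0,0,0],"turn": 0},
    {"fingers": 0,"translation": [0,0,0],"turn": 0},
    {"fingers": 0,"translation": [0,0,0],"turn": 0},
  ],
)

```text
time_s: 41.95
position: [376.6, 327.7, 212.4]
tool_rot: [0.042, 0.999, 0.001, -0.0]
force: [-0.7, -0.8, 0.0]
finger_gap: 0.3
grasp_force: 0.0
```

```bash
python3 - <<'E'
from h import *
go(374,327.5,78,175)
E
```

```text
t 41.95 pos [376.6 327.7 212.4] yaw 175.1 q7 0.62 F [-0.7 -0.8  0. ] gap 0.3
shift now-axes [  2.5  -0.7 134.4] turn 0.1 | shift after turn [  2.6  -0.5 134.4]
```

play_rows(
  rows=[
    {"fingers": 0,"translation": [3,0,45],"turn": 0},
    {"fingers": 0,"translation": [0,0,55],"turn": 0},
    {"fingers": 0,"translation": [0,0,32],"turn": 0},
    {"fingers": 0,"translation": [0,0,0],"turn": 0},
    {"fingers": 0,"translation": [-5,0,0],"turn": 0},
  ],
)

```text
time_s: 42.58
position: [379.0, 328.0, 81.1]
tool_rot: [0.042, 0.999, 0.001, 0.001]
force: [0.4, 0.5, -0.5]
finger_gap: 0.4
grasp_force: 0.0
```

play_rows(
  rows=[
    {"fingers": 0,"translation": [-5,0,0],"turn": 0},
    {"fingers": 0,"translation": [-5,0,0],"turn": 0},
    {"fingers": 0,"translation": [-5,0,0],"turn": 0},
    {"fingers": 0,"translation": [-5,0,0],"turn": 0},
    {"fingers": 0,"translation": [-5,0,0],"turn": 0},
  ],
)

```text
time_s: 43.2
position: [403.1, 324.7, 79.6]
tool_rot: [0.042, 0.999, -0.0, -0.0]
force: [-0.9, -0.6, 0.7]
finger_gap: 0.4
grasp_force: 0.6
```

play_rows(
  rows=[
    {"fingers": 0,"translation": [-6,0,0],"turn": 0},
    {"fingers": 0,"translation": [-7,0,0],"turn": 0},
    {"fingers": 0,"translation": [-8,0,0],"turn": 0},
    {"fingers": 0,"translation": [-8,0,0],"turn": 0},
    {"fingers": 0,"translation": [-8,0,0],"turn": 0},
  ],
)

```text
time_s: 43.82
position: [440.5, 321.4, 79.5]
tool_rot: [0.042, 0.999, -0.0, -0.0]
force: [-1.5, 0.4, 1.4]
finger_gap: 0.2
grasp_force: 0.6
```

```bash
python3 - <<'E'
from h import *
go(549,312.5,80,175)
E
```

```text
t 43.83 pos [440.5 321.4  79.5] yaw 175.1 q7 0.47 F [-1.5  0.4  1.4] gap 0.2
shift now-axes [-108.9    0.3   -0.5] turn 0.1 | shift after turn [-108.9    0.6   -0.5]
```

Pushing with about 1.5 N. I'll continue.

play_rows(
  rows=[
    {"fingers": 0,"translation": [-8,0,0],"turn": 0},
    {"fingers": 0,"translation": [-8,0,0],"turn": 0},
    {"fingers": 0,"translation": [-8,0,0],"turn": 0},
    {"fingers": 0,"translation": [-8,0,0],"turn": 0},
    {"fingers": 0,"translation": [-8,0,0],"turn": 0},
  ],
)

```text
time_s: 44.45
position: [480.3, 318.0, 79.5]
tool_rot: [0.042, 0.999, -0.0, -0.0]
force: [-1.7, -0.1, 1.6]
finger_gap: 0.2
grasp_force: 0.6
```

play_rows(
  rows=[
    {"fingers": 0,"translation": [-8,0,0],"turn": 0},
    {"fingers": 0,"translation": [-8,0,0],"turn": 0},
    {"fingers": 0,"translation": [-8,0,0],"turn": 0},
    {"fingers": 0,"translation": [-8,0,0],"turn": 0},
    {"fingers": 0,"translation": [-6,0,0],"turn": 0},
  ],
)

```text
time_s: 45.08
position: [518.3, 314.8, 79.5]
tool_rot: [0.043, 0.999, 0.0, 0.0]
force: [-1.1, 1.1, 0.8]
finger_gap: 0.6
grasp_force: 0.6
```

play_rows(
  rows=[
    {"fingers": 0,"translation": [-5,0,0],"turn": 0},
    {"fingers": 0,"translation": [-4,0,0],"turn": 0},
    {"fingers": 0,"translation": [-4,0,0],"turn": 0},
    {"fingers": 0,"translation": [-3,0,0],"turn": 0},
    {"fingers": 0,"translation": [-2,0,0],"turn": 0},
  ],
)

```text
time_s: 45.7
position: [535.7, 313.3, 79.5]
tool_rot: [0.042, 0.999, -0.0, -0.0]
force: [-1.2, -1.2, 1.5]
finger_gap: 0.8
grasp_force: 0.5
```

```bash
python3 - <<'E'
from h import *
go(549,312.5,80,175)
E
```

```text
t 45.7 pos [535.7 313.3  79.5] yaw 175.1 q7 0.55 F [-1.2 -1.2  1.5] gap 0.8
shift now-axes [-13.3   0.3  -0.5] turn 0.1 | shift after turn [-13.3   0.4  -0.5]
```

play_rows(
  rows=[
    {"fingers": 0,"translation": [-2.5,0,0],"turn": 0},
    {"fingers": 0,"translation": [-2.5,0,0],"turn": 0},
    {"fingers": 0,"translation": [-2,0,0],"turn": 0},
    {"fingers": 0,"translation": [-2,0,0],"turn": 0},
    {"fingers": 0,"translation": [-2,0,0],"turn": 0},
  ],
)

```text
time_s: 46.32
position: [546.6, 312.4, 79.5]
tool_rot: [0.042, 0.999, -0.0, -0.0]
force: [-0.2, -1.7, 1.2]
finger_gap: 0.4
grasp_force: 0.5
```

play_rows(
  rows=[
    {"fingers": 0,"translation": [-2,0,0],"turn": 0},
    {"fingers": 0,"translation": [-1,0,0],"turn": 0},
    {"fingers": 0,"translation": [-1,0,0],"turn": 0},
  ],
)

```text
time_s: 46.7
position: [548.6, 312.3, 79.4]
tool_rot: [0.042, 0.999, -0.001, -0.002]
force: [-6.7, -1.8, 3.7]
finger_gap: 0.7
grasp_force: 3.6
```

play_rows(
  rows=[
    {"fingers": 0,"translation": [-1,0,0],"turn": 0},
    {"fingers": 0,"translation": [-1,0,0],"turn": 0},
    {"fingers": 0,"translation": [0,0,0],"turn": 0},
  ],
)

```text
time_s: 47.08
position: [548.7, 312.2, 79.4]
tool_rot: [0.042, 0.999, -0.001, -0.003]
force: [-11.0, -2.3, 6.0]
finger_gap: 0.3
grasp_force: 5.1
```

The drawer has hit its stop at the expected place. I'll back off, check the handle position and hand in.

play_rows(
  rows=[
    {"fingers": 0,"translation": [5,0,0],"turn": 0},
    {"fingers": 0,"translation": [20,0,0],"turn": 0},
    {"fingers": 0,"translation": [30,0,0],"turn": 0},
    {"fingers": 0,"translation": [0,0,-50],"turn": 0},
    {"fingers": 0,"translation": [0,0,-60],"turn": 0},
  ],
)

```text
time_s: 47.7
position: [497.7, 316.1, 190.0]
tool_rot: [0.042, 0.999, -0.0, 0.0]
force: [2.0, -0.3, 0.4]
finger_gap: 0.4
grasp_force: 0.0
```

play_rows(
  rows=[
    {"fingers": 0,"translation": [0,-50,-40],"turn": 0},
    {"fingers": 0,"translation": [0,-50,0],"turn": 0},
    {"fingers": 0,"translation": [0,-50,0],"turn": 0},
    {"fingers": 0,"translation": [0,-50,0],"turn": 0},
    {"fingers": 0,"translation": [0,0,0],"turn": 0},
  ],
)

```text
time_s: 48.32
position: [482.2, 112.5, 228.7]
tool_rot: [0.047, 0.999, -0.002, 0.001]
force: [0.4, 0.6, -0.8]
finger_gap: 0.3
grasp_force: 0.0
```

```bash
python3 - <<'E'
from h import *
f=grab_frame('top');im=f['image'];hsv=cv2.cvtColor(im,cv2.COLOR_RGB2HSV)
m=((hsv[:,:,0]>14)&(hsv[:,:,0]<28)&(hsv[:,:,1]>110)&(hsv[:,:,2]>90)).astype(np.uint8);m[:,:120]=0;m[:,260:]=0;m[260:]=0;m[:80]=0
n,l,st,ce=cv2.connectedComponentsWithStats(m)
U=np.array([612,304.2]);e=np.array([.9963,-.0854])
for k in range(1,n):
  if st[k,4]>15: P=toz(f,ce[k],78)[0]; print(st[k],P.round(1),'ahead of unit front',((U-P[:2])@e).round(1),'(shut: 47)')
print(sense()['time_s'],sense()['position'])
E
```

```text
[160 173  36  17 109] [569.8 331.9  78. ] ahead of unit front 44.4 (shut: 47)
[200 176   3   9  16] [585.6 259.8  78. ] ahead of unit front 22.5 (shut: 47)
48.375 [481.93158173 115.76640337 228.91310132]
```

```bash
python3 -c "
from plant import manip
print(manip.hand_in())"
```

```text
the job is handed in; nothing more can be done
None
```

The job is handed in, with no verdict returned: the one tin found and the jar stood on the mat facing the reader, then went into the drawer with the lid seated on the jar. The drawer was pushed to its stop and measured shut, and the tumblers and jigger were never touched.

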